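# Depth of a casting in its mould

## Robot

A 6-joint arm with a two-finger parallel gripper is mounted at the origin on a cart in front of the work surface, level with it; the furniture and walls round the work are solid. World frame = base frame: x ahead of the robot, y to its left, z up, the work surface at z = 0. Lengths are in mm, angles in rad, forces in N, time in s.
With the tool pointing down it reaches from about 275 to 1000 mm from the base axis. Payload 8.4 kg.
Tool frame: the origin (TCP) lies midway between the tips of the shut fingers; the grasp point (between the pads) lies 19 mm behind it (r.grip_point_offset is the distance from the TCP to the grasp point, in mm); z points along the fingers, x is the direction in which the jaws open and shut, and the axes are right-handed (so a half turn about z gives the same grasp; the last joint's range is limited). The gripper opens to 85 mm and grips with 20 to 120 N. Pads are 22 mm wide; open, the fingers measure 114 mm over their backs; the gripper's body (76 mm by 85 mm) begins 54 mm behind the grasp point. The pads swing forward as they close: fully open they stand 13 mm farther back than shut.
Start: joints at [1.283, 0.353, 1.633, -0, 1.155, -0.002], TCP at [176.202, 599.65, 199.081] pointing down, gripper open.
Joint ranges: [-2.63, 2.63], [-0.92, 2.1], [0.06, 2.66], [-1.3, 4.44], [0, 2.69], [-3.02, 3.02]. Speed limits (rad/s): [2.22, 2.22, 2.79, 3.14, 3.14, 3.14].

## Interface

Orientations are given as [roll, pitch, yaw] about the fixed x, y, z axes, in that order (R = Rz(yaw) Ry(pitch) Rx(roll)).
In Python, from rig import monitor, vision, sign_off, r gives the robot as it stands.
- The arm moves only by the shell command python3 -m inch 'ROWS' [FORCE]. ROWS is JSON, a list of rows, each an object with "dp": the shift along the tool's x, y, z in mm, a list of three; "angular": the turn, a rotation vector about the tool's x, y, z in rad, a list of three; "fingers": the closure in counts, from 0 (fully open) to 255 (shut). A call has 1 to 12 rows; each row is the pose to reach, as a shift and turn from the pose commanded when the call began, along the tool's axes at that moment; what a row does not reach only later rows make up. A row lasts 1/12 s, in which the tool goes at most 41.7 mm and 7.16 degrees, less where a joint would pass 70% of its speed; a pose out of reach is approached as far as the arm can. A call with a gripper value outside its range is refused whole. The fingers move at their own pace and stop on an object; FORCE is the grip in N (left out, the last holds). Time passes only in rows, so rows that repeat a pose let the fingers close. It gives the time, the measured TCP pose, the force and the opening at its end, in the units of the state.
- monitor.sense(): the state, without advancing time (a new reading comes with each control period).
- vision.grab_frame(name): name is "scene" or "top"; returns (picture, depth): 480x640x3 uint8, blue, green, red; 480x640 float32, mm along the optical axis (not along the pixel's ray), 0 where there is no reading.
- vision.camera_params(name): a dict with "fx", "fy", "cx", "cy" (pixels), "distortion" ([k1, k2, p1, p2, k3] as OpenCV has them; the pictures are not rectified), "R" (3x3) and "t" (3): a world point X has camera coordinates R X + t. Camera axes: x right, y down, z forward; pixel columns grow to the right and rows downward; lengths in mm; the calibration is good to about 2 mm. A picture is of the moment at which its call begins. camera_params takes no time and is no camera call.
- sign_off(): hands the job in, once; it reports no verdict.
The state is a dict: "clock": time; "qpos": joint angles; "qvel": joint speeds; "joint_efforts": joint torques, N m; "eef_pos": TCP position; "tcp_rot": TCP orientation; "contact_force": force on the tool from outside, world axes, zero at the start; "wrist_torque": the same for the moment, N m; "opening": opening from 0.0 (shut) to 1.0 (fully open).
Only numpy, scipy, OpenCV 4.12 (cv2) and the standard library are available. Lean on these libraries where they do the work, as an engineer would, in place of code of your own. Each camera call takes 0.05 s, during which the arm holds its last target.

## Task

Measure how deep the white casting lies in its mould: lift the depth gauge by its black handle, keep it level and set it down gently on the mould's two guide pins with the probe over the well, until its plate lies flat on the mould. Then lower the probe by its cap until you feel it touch the casting, gently and without ramming it, and press the lock lever fully down so that the reading is kept, with the probe still touching. Leave the gauge seated there, let go, and do not disturb the other things on the bench.

Things in the scene. Friction and masses are not known exactly. Their poses are not given: they have to be found in the camera images.
- mould: Fixed casting mould on the bench: aluminium block 64 (x) x 216 (y) x 45 mm high on a dark foot flange 84 mm wide, 8 mm high. Origin under its centre; y along its length, z up. Two steel guide pins on top at y = +90 and -90 mm: 10 mm diameter for 12 mm, then tapering to 4 mm at 20 mm above the face. One round well, 36 mm across, in the top face at y = +35 mm, with a white casting in it.
- mould_seat (a point): Centre of the mould's top face (midway between the pins), 45 mm above the mould's underside; axes as the mould's.
- well_mouth (a point): Centre of the well's mouth, on the top face at y = +35 mm. The flat face of the white casting lies somewhere from 10 to 26 mm below this point, differently each time; it is not reported and must be felt.
- gauge: Loose depth gauge, 0.4 to 0.7 kg, upright on the bench. Steel bridge plate 50 (x) x 206 (y) x 12 mm with two 12 mm through holes at y = +90 and -90 mm. Origin at the centre of its underside; y along its length, z up. On it: handle at y = -15 mm, dark balance weight 32 mm high at y = -55 mm, 26 mm high boss with the probe rod at y = +35 mm, lock lever beyond. Its +y end points within 0.7 rad of the mould's +y.
- gauge_seat (a point): Centre of the plate's underside; lies on mould_seat when the gauge is home.
- gauge_handle (a point): Point to grasp on the black upright handle block, 54 mm above the plate's underside, at y = -15 mm, near the centre of mass. The handle is 16 mm thick (x), 34 mm long (y); its top is 66 mm above the underside. Grip it across x.
- probe (a joint): How far the probe rod is lowered, m: 0 is fully raised, 0.036 the lower stop. The rod, 8 mm diameter, is stiff to slide (about 2.5 N) and stays where it is left. A brake clamps it when the lock lever is down.
- probe_cap (a point): Middle of the probe's round steel cap, 20 mm across and 14 mm high, on top of the rod; 85 mm above the plate's underside when fully raised, and moves down with the rod. It can be gripped across x of the gauge (lever and handle stand on its +y and -y sides).
- probe_tip (a point): Lower end of the probe: a small sprung foot, 6 mm across, that gives up to 2 mm (0.5 to 1.7 N) and is then solid. When free, 79 mm below probe_cap; 6 mm above the plate's underside when fully raised.
- lock (a joint): Angle of the lock lever, rad: 0 up (open, 52 degrees above level), 0.9 down level (fully locked, at its stop). It stays where it is left; about 2 to 4 N at its end move it; a push of 10 N straight down on its outer half folds it home.
- lock_tip (a point): Centre of the lever's end, a black roller 14 mm across and 16 mm long (along x), 55 mm from the hinge axis, on a straight bar 12 mm wide and 6 mm thick.
- lock_hinge (a point): Lever's hinge axis, parallel to the gauge's x: at y = +57 mm, 26 mm above the plate's underside. The lever swings down toward the gauge's +y end.
- vial_b: Bystander, to be left alone: small white sample vial with a blue cap, 24 mm across, 50 mm high; origin under its centre.
- marker_black: Bystander, to be left alone: marker pen lying flat, 12 x 136 x 14 mm; origin under its centre.
- jar_green: Bystander, to be left alone: small white jar with a green screw cap, 41 mm across, 46 mm high; origin under its centre.
- timer: Bystander, to be left alone: countdown timer, wedge case 41 x 62 x 65 mm; origin under its centre.
- amber_1: Bystander, to be left alone: amber reagent bottle, 54 mm across, 102 mm high; origin under its centre.
- tube_rack: Bystander, to be left alone: blue rack of tubes, 62 x 150 x 62 mm; origin under its centre.
- tape_roll: Bystander, to be left alone: roll of tape lying flat, 101 mm across, 19 mm high; origin under its centre.
- film_roll: Bystander, to be left alone: roll of blue film on end, 67 mm across, 153 mm high; origin under its centre.

How it is judged:
By the outcome, as a careful person would: the job done as asked, in the order asked, and still so for the second after the job is handed in, with the robot touching nothing.
It also fails if it takes over 58 s, if anything falls off the work surface, if the arm or the gripper's body presses on something with over 40 N, if the wrist force passes 120 N, or if a joint passes its speed limit or range.

## Working session

There is one attempt and no reset: what is moved stays moved. The work goes in short steps, Python scripts to look and compute and a shell command to move; the robot and the scene stay as the last step left them, time stands still between calls to the robot, and variables do not carry over. Pictures are saved under pics/ and viewed, and the job is handed in when it is done.

```bash
ls; mkdir -p pics
python3 - <<'E'
from rig import monitor, vision, r
import cv2, numpy as np, json
print(monitor.sense()); print(r.grip_point_offset)
for n in("scene","top"):
    p,d=vision.grab_frame(n); cv2.imwrite(f"pics/{n}0.png",p); np.save(f"pics/{n}0.npy",d)
    c=vision.camera_params(n); print(n,c); print((d>0).mean())
E
```

```text
pics
{'clock': 0.0, 'qpos': array([ 1.28261969e+00,  3.53661578e-01,  1.63415543e+00, -2.11893360e-05,
        1.15519689e+00, -2.39800328e-03]), 'qvel': array([ 0.00011148, -0.0005155 , -0.00086122, -0.00061942,  0.00161285,
       -0.00016575]), 'joint_efforts': array([-6.71200542e-04, -6.05254054e+01, -3.42082357e+01, -1.38717905e-04,
        9.29360715e-03,  3.81022190e-06]), 'eef_pos': array([176.04424684, 599.13741329, 198.34421637]), 'tcp_rot': array([3.14157669e+00, 1.42128326e-03, 1.28502625e+00]), 'contact_force': array([ 0.05927638,  0.42412372, -0.77728327]), 'wrist_torque': array([0.04999621, 0.02012762, 0.0104068 ]), 'opening': 0.9978234771119058}
18.700000000000003
scene {'fx': 500.8576539567229, 'fy': 500.8576539567229, 'cx': 326.7967696486942, 'cy': 242.2688456674591, 'distortion': array([-0.07114368,  0.        ,  0.        ,  0.        ,  0.        ]), 'R': array([[ 0.50588089, -0.86237598, -0.01980393],
       [-0.5842956 , -0.32568541, -0.74332205],
       [ 0.63457323,  0.38760377, -0.66864052]]), 't': array([-266.89723591,  365.00066328, 1395.04515303])}
0.9925032552083334
top {'fx': 553.1559515286273, 'fy': 553.1559515286273, 'cx': 322.3237080074111, 'cy': 233.46846304987022, 'distortion': array([-0.02344265,  0.        ,  0.        ,  0.        ,  0.        ]), 'R': array([[ 0.04965417, -0.99872717, -0.00886068],
       [-0.81498632, -0.03538751, -0.57839867],
       [ 0.57734891,  0.03594124, -0.81570611]]), 't': array([ -14.63367655,  476.84026457, 1849.10850825])}
0.9914811197916666
```

View pics/scene0.png

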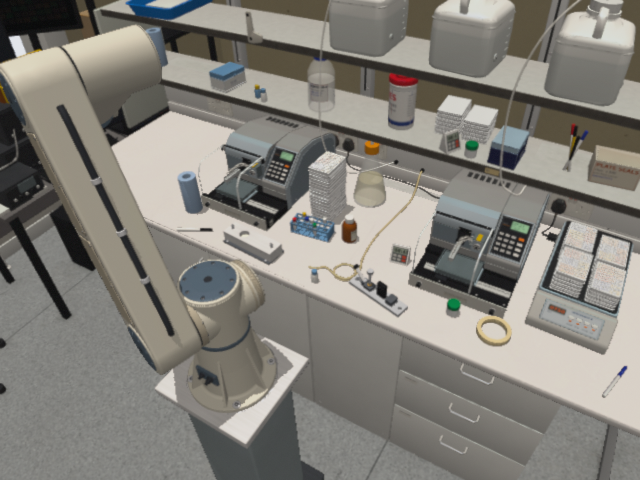

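View pics/top0.png

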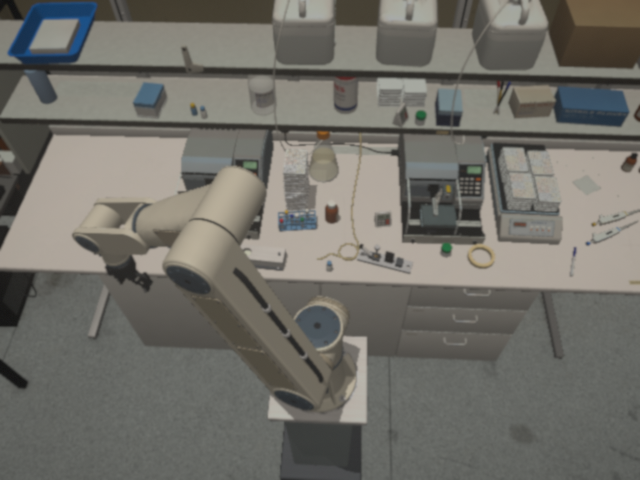

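The scene view shows the mould at about (252,242) and the gauge at about (380,294). In the top view the gauge is at (385,258), and the arm partly hides the mould at (268,257). I'll zoom in.

Run:
```python
import cv2,numpy as np
s=cv2.imread("pics/scene0.png");t=cv2.imread("pics/top0.png")
a=cv2.resize(s[200:280,200:300],None,fx=5,fy=5,interpolation=cv2.INTER_CUBIC)
b=cv2.resize(s[255:325,335:425],None,fx=5.55,fy=5.55,interpolation=cv2.INTER_CUBIC)
c=cv2.resize(t[225:285,230:300],None,fx=5,fy=5,interpolation=cv2.INTER_CUBIC)
d=cv2.resize(t[235:280,340:430],None,fx=5,fy=5,interpolation=cv2.INTER_CUBIC)
def pad(x,h,w): return cv2.copyMakeBorder(x[:h,:w],0,max(0,h-x.shape[0]),0,max(0,w-x.shape[1]),cv2.BORDER_CONSTANT)
cv2.imwrite("pics/z0.png",np.hstack([pad(a,390,400),pad(b,390,400)]))
cv2.imwrite("pics/z1.png",np.hstack([pad(c,300,350),pad(d,300,450)]))
```

```text
(no output)
```

View pics/z0.png

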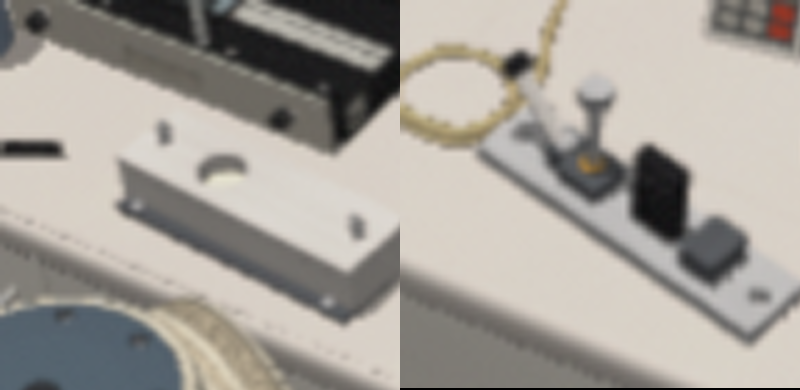

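View pics/z1.png

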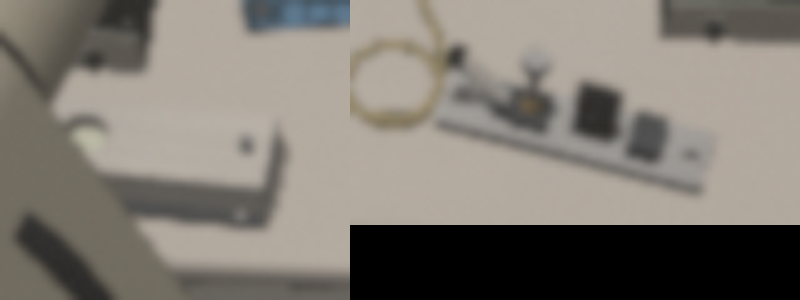

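```bash
cat > h.py <<'E'
import cv2,numpy as np
from rig import vision
def K(c): return np.array([[c["fx"],0,c["cx"]],[0,c["fy"],c["cy"]],[0,0,1.]])
def rays(n,uv):
    c=vision.camera_params(n)
    uv=np.asarray(uv,float).reshape(-1,1,2)
    p=cv2.undistortPoints(uv,K(c),c["distortion"]).reshape(-1,2)
    d=np.c_[p,np.ones(len(p))]
    R=np.array(c["R"]);t=np.array(c["t"])
    return -R.T@t, d@R   # origin, dirs (z-depth scaled)
def onz(n,uv,z):
    o,d=rays(n,uv); s=(z-o[2])/d[:,2]; return o+d*s[:,None]
def cloud(n,depth):
    v,u=np.mgrid[0:480,0:640]
    o,d=rays(n,np.c_[u.ravel(),v.ravel()])
    return (o+d*depth.reshape(-1,1)).reshape(480,640,3)
def proj(n,X):
    c=vision.camera_params(n)
    R=np.array(c["R"]);t=np.array(c["t"])
    return cv2.projectPoints(np.asarray(X,float).reshape(-1,1,3),cv2.Rodrigues(R)[0],t,K(c),c["distortion"])[0].reshape(-1,2)
def tri(uv1,uv2):
    A=np.zeros((3,3));b=np.zeros(3)
    for n,uv in(("scene",uv1),("top",uv2)):
        o,d=rays(n,uv);d=d[0]/np.linalg.norm(d[0]);M=np.eye(3)-np.outer(d,d);A+=M;b+=M@o
    return np.linalg.solve(A,b)
E
python3 - <<'E'
from h import *
for n,box in(("scene",(335,255,425,325)),("scene",(200,200,300,280)),("top",(340,235,430,280)),("top",(230,225,300,285))):
    d=np.load(f"pics/{n}0.npy"); P=cloud(n,d)
    u0,v0,u1,v1=box; Q=P[v0:v1,u0:u1]
    h,e=np.histogram(Q[...,2],bins=np.arange(-10,110,5)); print(n,box,dict(zip(e[:-1],h)))
    for lo,hi in((6,18),(38,52)):
        m=((Q[...,2]>lo)&(Q[...,2]<hi)).astype(np.uint8)
        k,l,s,c=cv2.connectedComponentsWithStats(m)
        for i in range(1,k):
            if s[i,4]>60:
                pts=Q[l==i]; (cx,cy),(w,hh),a=cv2.minAreaRect(pts[:,:2].astype(np.float32))
                print("  z",lo,hi,"n",s[i,4],"ctr",round(cx,1),round(cy,1),"size",round(w,1),round(hh,1),"ang",round(a,1),"meanz",pts[:,2].mean().round(1),"std",pts[:,2].std().round(2))
E
```

```text
scene (335, 255, 425, 325) {np.int64(-10): np.int64(343), np.int64(-5): np.int64(2116), np.int64(0): np.int64(1487), np.int64(5): np.int64(380), np.int64(10): np.int64(387), np.int64(15): np.int64(153), np.int64(20): np.int64(117), np.int64(25): np.int64(132), np.int64(30): np.int64(94), np.int64(35): np.int64(69), np.int64(40): np.int64(120), np.int64(45): np.int64(86), np.int64(50): np.int64(44), np.int64(55): np.int64(59), np.int64(60): np.int64(87), np.int64(65): np.int64(33), np.int64(70): np.int64(12), np.int64(75): np.int64(7), np.int64(80): np.int64(10), np.int64(85): np.int64(18), np.int64(90): np.int64(9), np.int64(95): np.int64(2), np.int64(100): np.int64(1)}
  z 6 18 n 70 ctr 627.0 -223.6 size 16.9 60.5 ang 10.5 meanz 12.2 std 3.57
  z 6 18 n 618 ctr 461.3 -188.3 size 285.5 86.3 ang 70.9 meanz 11.4 std 2.89
  z 38 52 n 124 ctr 617.3 -300.1 size 93.0 32.5 ang 22.1 meanz 43.8 std 2.59
  z 38 52 n 65 ctr 536.3 -322.7 size 21.1 53.2 ang 0.9 meanz 44.4 std 4.02
scene (200, 200, 300, 280) {np.int64(-10): np.int64(311), np.int64(-5): np.int64(1670), np.int64(0): np.int64(1362), 
[... 1672 characters left out ...]
): np.int64(364), np.int64(10): np.int64(133), np.int64(15): np.int64(52), np.int64(20): np.int64(42), np.int64(25): np.int64(48), np.int64(30): np.int64(64), np.int64(35): np.int64(95), np.int64(40): np.int64(212), np.int64(45): np.int64(233), np.int64(50): np.int64(119), np.int64(55): np.int64(40), np.int64(60): np.int64(29), np.int64(65): np.int64(12), np.int64(70): np.int64(2), np.int64(75): np.int64(0), np.int64(80): np.int64(0), np.int64(85): np.int64(0), np.int64(90): np.int64(0), np.int64(95): np.int64(0), np.int64(100): np.int64(0)}
  z 6 18 n 102 ctr 411.4 210.0 size 110.4 24.7 ang 88.2 meanz 11.9 std 2.95
  z 38 52 n 485 ctr 451.2 237.6 size 172.7 75.2 ang 85.8 meanz 45.4 std 3.58
```

```bash
cat > zoom.py <<'E'
import cv2,sys,numpy as np
f,o,u0,v0,u1,v1,k=sys.argv[1:8];u0,v0,u1,v1,k=map(int,(u0,v0,u1,v1,k))
a=cv2.imread(f)[v0:v1,u0:u1].astype(float)
lo,hi=np.percentile(a,1),np.percentile(a,99);a=np.clip((a-lo)/(hi-lo)*255,0,255).astype(np.uint8)
a=cv2.resize(a,None,fx=k,fy=k,interpolation=cv2.INTER_CUBIC)
for u in range(u0,u1):
    if u%10==0: x=int((u-u0+.5)*k); cv2.line(a,(x,0),(x,6),(0,0,255),1); cv2.putText(a,str(u),(x+2,10),0,.35,(0,0,255))
for v in range(v0,v1):
    if v%10==0: y=int((v-v0+.5)*k); cv2.line(a,(0,y),(6,y),(0,0,255),1); cv2.putText(a,str(v),(8,y+4),0,.35,(0,0,255))
cv2.imwrite(o,a)
E
python3 zoom.py pics/scene0.png pics/za.png 220 215 286 270 12
python3 zoom.py pics/scene0.png pics/zb.png 345 260 412 316 11
python3 zoom.py pics/top0.png pics/zc.png 350 240 418 277 11
```

```text
(no output)
```

View pics/za.png

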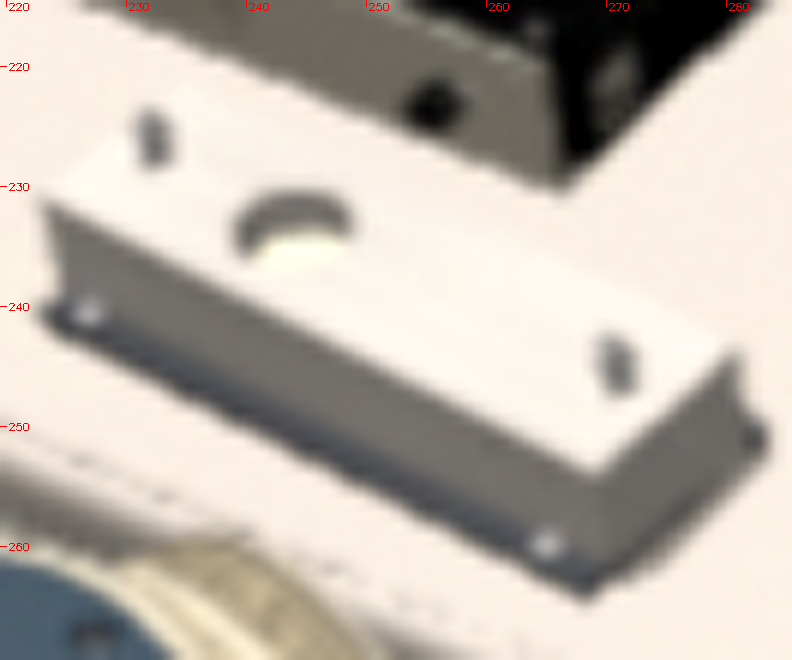

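View pics/zb.png

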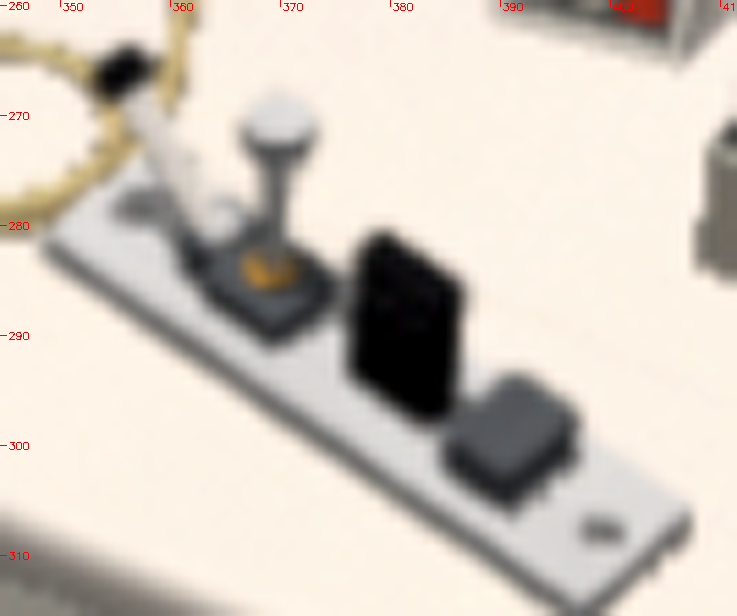

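View pics/zc.png

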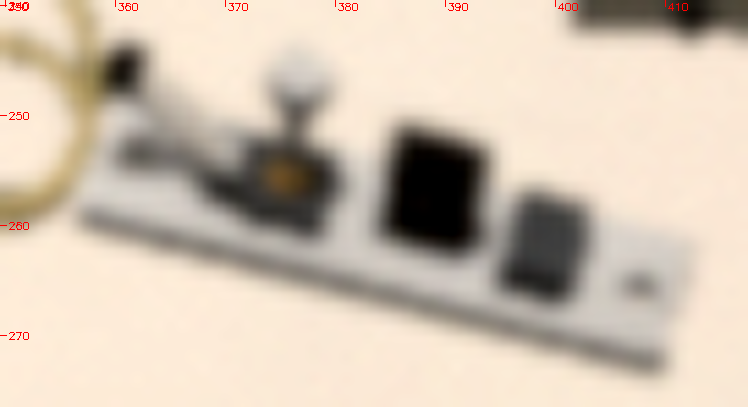

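Run:
```python
from h import *
np.set_printoptions(precision=1,suppress=True)
def show(n,nm,pts,z):
    P=onz(n,pts,z); d=P[0]-P[1]; print(n,nm,P[:,:2].tolist() if 0 else P[:,:2].round(1).tolist(),"len",np.hypot(*d[:2]).round(1),"ang(+y dir)",np.degrees(np.arctan2(-d[0],d[1])).round(2),"mid",P[:2].mean(0)[:2])
print("gauge")
show("scene","holes",[(356.5,278.3),(398.3,307.8)],11)
show("top","holes",[(362,253.3),(407,265.5)],11)
show("scene","front",[(349,281.3),(397.3,314.3)],12)
show("top","front",[(357,258.7),(408.8,271.7)],12)
show("scene","handle top", [(377.5,281.5),(384.5,285.5)],66)
show("top","handle top", [(385,252.5),(393,254)],66)
print("cap tri",tri((369.2,271),(376.2,246.9)))
print("boss",tri((368.3,283.5),(375.2,255.7)))
print("lever",tri((355.5,266),(360.5,245.8)))
print("handle",tri((380.7,289.5),(388.8,257)))
print("mould")
show("scene","front",[(223.2,231.3),(269.0,254.0)],45)
show("scene","side",[(280.5,244),(269.0,254.0)],45)
show("scene","pinbase",[(232.5,227.8),(270.7,246.8)],45)
show("scene","pintop",[(231.8,224),(269.8,242.8)],65)
show("scene","well",[(239,233),(248.7,233)],45)
```

```text
gauge
scene holes [[485.3, -138.0], [436.7, -310.0]] len 178.7 ang(+y dir) -15.8 mid [ 461. -224.]
top holes [[490.3, -142.5], [442.6, -312.4]] len 176.5 ang(+y dir) -15.66 mid [ 466.5 -227.5]
scene front [[460.6, -123.5], [410.6, -318.4]] len 201.2 ang(+y dir) -14.37 mid [ 435.6 -221. ]
top front [[464.2, -123.7], [414.9, -318.0]] len 200.4 ang(+y dir) -14.24 mid [ 439.6 -220.8]
scene handle top [[457.7, -225.2], [452.9, -251.5]] len 26.7 ang(+y dir) -10.2 mid [ 455.3 -238.3]
top handle top [[461.3, -225.4], [455.9, -254.9]] len 30.0 ang(+y dir) -10.32 mid [ 458.6 -240.1]
cap tri [ 469.3 -190.7   86.7]
boss [ 466.3 -191.    32.4]
lever [ 485.8 -133.8   66.4]
handle [ 454.8 -240.6   42.7]
mould
scene front [[428.6, 369.2], [412.1, 157.2]] len 212.6 ang(+y dir) -4.45 mid [420.3 263.2]
scene side [[472.7, 151.6], [412.1, 157.2]] len 60.9 ang(+y dir) -95.27 mid [442.4 154.4]
scene pinbase [[460.2, 352.0], [444.4, 173.0]] len 179.6 ang(+y dir) -5.02 mid [452.3 262.5]
scene pintop [[458.2, 349.9], [442.5, 173.0]] len 177.6 ang(+y dir) -5.1 mid [450.3 261.5]
scene well [[448.8, 313.6], [465.7, 283.3]] len 34.7 ang(+y dir) 29.05 mid [457.3 298.5]
```

```bash
cat > go.py <<'E'
import sys,numpy as np
from rig import monitor
from scipy.spatial.transform import Rotation as Ro
# usage: go.py x y z yaw  -> dp, angular in tool frame to reach tool-down pose
s=monitor.sense();R=Ro.from_euler("xyz",s["tcp_rot"]);p=np.array(s["eef_pos"])
x,y,z,w=map(float,sys.argv[1:5])
T=Ro.from_euler("xyz",[np.pi,0,w])
print("t",round(s["clock"],2),"pos",p.round(2),"rot",np.round(s["tcp_rot"],4),"F",np.round(s["contact_force"],2),"M",np.round(s["wrist_torque"],2),"open",round(s["opening"],3))
print("dp",(R.inv().apply(np.array([x,y,z])-p)).round(2),"ang",(R.inv()*T).as_rotvec().round(4))
E
python3 go.py 457 -240.5 160 -0.26; python3 -c "
from h import *
print(onz('scene',[(191,211)],0), onz('scene',[(320,235)],0))"
```

```text
t 0.1 pos [176.06 599.22 198.44] rot [-3.1416e+00  1.2000e-03  1.2850e+00] F [-0.21 -0.2   0.03] M [ 0.    0.01 -0.03] open 1.0
dp [-726.43  506.26   39.32] ang [9.000e-04 1.000e-03 1.545e+00]
[[499.98260043 598.51327074   0.        ]] [[622.83383138  84.56000643   0.        ]]
```

```bash
python3 -m inch '[{"dp":[-30,21,0],"angular":[0,0,0.06],"fingers":0},{"dp":[-60,42,0],"angular":[0,0,0.12],"fingers":0},{"dp":[-91,63,0],"angular":[0,0,0.19],"fingers":0},{"dp":[-121,84,0],"angular":[0,0,0.25],"fingers":0},{"dp":[-151,105,0],"angular":[0,0,0.32],"fingers":0},{"dp":[-182,127,0],"angular":[0,0,0.38],"fingers":0},{"dp":[-212,148,0],"angular":[0,0,0.45],"fingers":0},{"dp":[-242,169,0],"angular":[0,0,0.51],"fingers":0},{"dp":[-272,190,0],"angular":[0,0,0.58],"fingers":0},{"dp":[-303,211,0],"angular":[0,0,0.64],"fingers":0},{"dp":[-333,232,0],"angular":[0,0,0.71],"fingers":0},{"dp":[-363,253,0],"angular":[0,0,0.77],"fingers":0}]' 30; python3 go.py 457 -240.5 160 -0.26
```

```text
clock: 1.1
eef_pos: [316.5, 178.3, 199.1]
tcp_rot: [3.142, -0.0, 0.512]
contact_force: [1.2, 0.0, 0.3]
opening: 1.002
t 1.1 pos [316.48 178.33 199.06] rot [ 3.1416e+00 -2.0000e-04  5.1200e-01] F [1.22 0.02 0.26] M [0.02 0.02 0.07] open 1.002
dp [-82.72 433.96  39.07] ang [-0.00e+00 -2.00e-04  7.72e-01]
```

```bash
python3 -m inch '[{"dp":[-7,36,0],"angular":[0,0,0.07],"fingers":0},{"dp":[-14,72,0],"angular":[0,0,0.14],"fingers":0},{"dp":[-21,108,0],"angular":[0,0,0.2],"fingers":0},{"dp":[-28,145,0],"angular":[0,0,0.27],"fingers":0},{"dp":[-35,181,0],"angular":[0,0,0.33],"fingers":0},{"dp":[-41,217,0],"angular":[0,0,0.39],"fingers":0},{"dp":[-48,253,0],"angular":[0,0,0.46],"fingers":0},{"dp":[-55,289,0],"angular":[0,0,0.52],"fingers":0},{"dp":[-62,325,0],"angular":[0,0,0.58],"fingers":0},{"dp":[-69,362,5],"angular":[0,0,0.64],"fingers":0},{"dp":[-76,398,15],"angular":[0,0,0.71],"fingers":0},{"dp":[-82.7,434,30],"angular":[0,0,0.772],"fingers":0}]'; python3 -m inch '[{"dp":[0,0,9],"angular":[0,0,0],"fingers":0},{"dp":[0,0,9],"angular":[0,0,0],"fingers":0}]'
python3 - <<'E'
from rig import vision
import cv2
for n in("scene","top"):
    p,d=vision.grab_frame(n); cv2.imwrite(f"pics/{n}1.png",p)
E
python3 go.py 457 -240.5 160 -0.26
python3 zoom.py pics/scene1.png pics/zd.png 330 215 420 320 6
python3 zoom.py pics/top1.png pics/ze.png 340 195 430 280 6
python3 zoom.py pics/top1.png pics/zf.png 220 232 300 275 10
python3 -c "
import cv2,numpy as np
a=cv2.imread('pics/zd.png')[:590];b=cv2.imread('pics/ze.png')
H=max(a.shape[0],b.shape[0]);f=lambda x:cv2.copyMakeBorder(x,0,H-x.shape[0],0,0,0)
c=np.hstack([f(a),f(b)]);c=cv2.resize(c,None,fx=.74,fy=.74);print(c.shape);cv2.imwrite('pics/zg.png',c)"
```

```text
clock: 2.1
eef_pos: [459.2, -240.8, 169.5]
tcp_rot: [3.141, -0.002, -0.261]
contact_force: [1.1, -0.3, 0.5]
opening: 1.0
clock: 2.27
eef_pos: [457.1, -239.2, 157.7]
tcp_rot: [-3.141, 0.004, -0.259]
contact_force: [-0.9, 0.5, -0.9]
opening: 1.003
t 2.37 pos [ 457.44 -237.67  159.52] rot [-3.1408e+00  2.3000e-03 -2.5680e-01] F [0.74 0.5  0.69] M [ 0.01 -0.02 -0.04] open 0.997
dp [ 0.29  2.85 -0.48] ang [-0.0008  0.0023  0.0032]
(437, 799, 3)
```

View pics/zg.png

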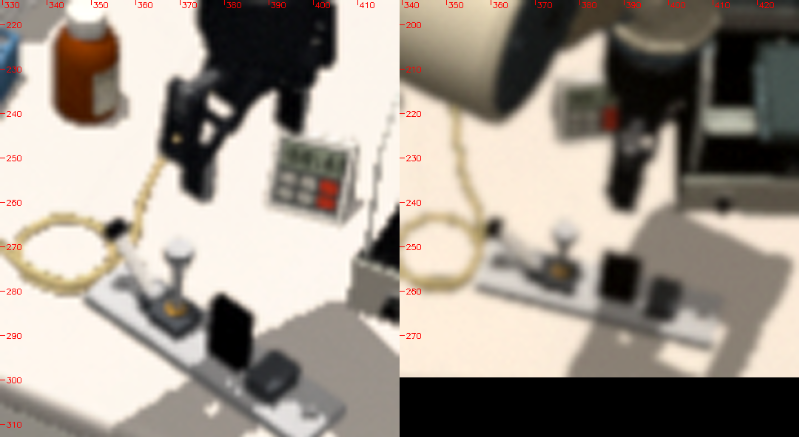

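View pics/zf.png

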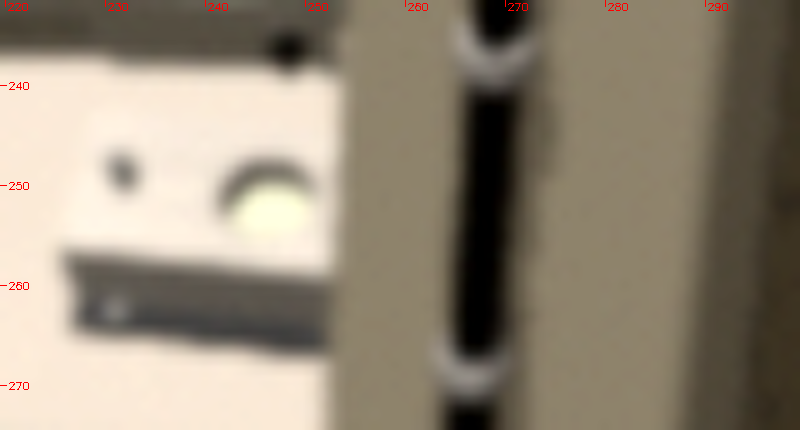

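The scene and top views show the gripper above the gauge handle. The top view now shows the mould's left pin at about (231,249). I'll combine that with the right pin from the first frame.

```bash
python3 zoom.py pics/top0.png pics/zh.png 240 240 300 275 12
```

```text
(no output)
```

View pics/zh.png

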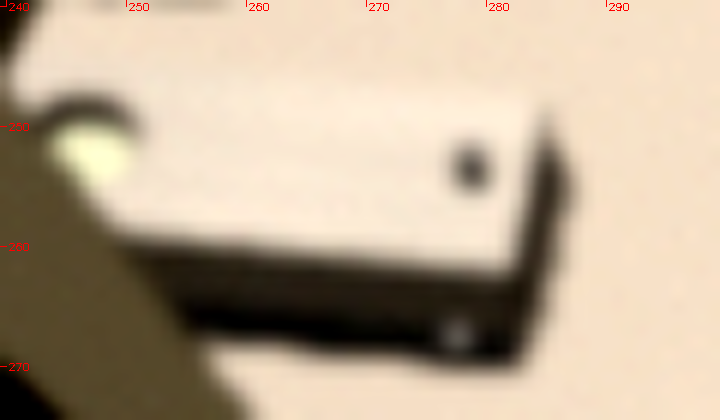

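Run:
```python
from h import *
np.set_printoptions(precision=1,suppress=True)
a=tri((232.2,226),(231,248.6));b=tri((270.2,245),(278.7,253.5))
print(a,b,(a+b)/2,np.degrees(np.arctan2(-(a-b)[0],(a-b)[1])))
for z in(45,54):
    print(z,onz("top",[(231,248.6),(278.7,253.5)],z)[:,:2],onz("scene",[(232.2,226),(270.2,245)],z)[:,:2])
print("top front",onz("top",[(225.5,257.2),(281.8,262.5)],45)[:,:2])
for z in (54,):
  for n,u in(("top",[(231,248.6),(278.7,253.5)]),("scene",[(232.2,226),(270.2,245)])):
    P=onz(n,u,z);d=P[0]-P[1];print(n,P.mean(0),np.hypot(*d[:2]),np.degrees(np.arctan2(-d[0],d[1])))
```

```text
[462.1 353.1  52.1] [442.3 170.4  58.2] [452.2 261.8  55.1] -6.179931867653762
45 [[467.4 354.7]
 [453.2 171.8]] [[467.6 359.2]
 [451.1 179.8]]
54 [[461.5 352.6]
 [447.4 170.6]] [[459.7 351.3]
 [443.4 173.3]]
top front [[427.9 369.8]
 [413.9 156.4]]
top [454.4 261.6  54. ] 182.54885724209547 -4.4201167087453275
scene [451.6 262.3  54. ] 178.7528891014628 -5.240317779580416
```

```bash
python3 -m inch '[{"dp":[0,2.5,25],"angular":[0,0,0],"fingers":0},{"dp":[0,2.5,55],"angular":[0,0,0],"fingers":0},{"dp":[0,2.5,85],"angular":[0,0,0],"fingers":0},{"dp":[0,2.5,105],"angular":[0,0,0],"fingers":0},{"dp":[0,2.5,118],"angular":[0,0,0],"fingers":0},{"dp":[0,2.5,124],"angular":[0,0,0],"fingers":0},{"dp":[0,2.5,124],"angular":[0,0,0],"fingers":0}]'
python3 - <<'E'
from rig import vision
import cv2
for n in("scene","top"):
    p,d=vision.grab_frame(n); cv2.imwrite(f"pics/{n}2.png",p)
E
python3 go.py 457 -240.5 35.3 -0.26
python3 zoom.py pics/scene2.png pics/zd.png 345 225 411 325 6
python3 zoom.py pics/top2.png pics/ze.png 350 195 416 280 6
python3 -c "
import cv2,numpy as np
a=cv2.imread('pics/zd.png');b=cv2.imread('pics/ze.png')
H=max(a.shape[0],b.shape[0]);f=lambda x:cv2.copyMakeBorder(x,0,H-x.shape[0],0,0,0)
c=np.hstack([f(a),f(b)]);print(c.shape);cv2.imwrite('pics/zi.png',c)"
```

```text
clock: 2.95
eef_pos: [457.3, -239.6, 35.8]
tcp_rot: [-3.141, 0.001, -0.255]
contact_force: [1.5, 0.4, -0.9]
opening: 0.998
t 3.05 pos [ 458.39 -240.51   37.19] rot [ 3.1413e+00 -1.2000e-03 -2.5590e-01] F [ 0.73 -0.41  0.92] M [-0.06 -0.04  0.01] open 0.999
dp [-1.35  0.34  1.89] ang [ 0.0003 -0.0012  0.0041]
(600, 792, 3)
```

View pics/zi.png

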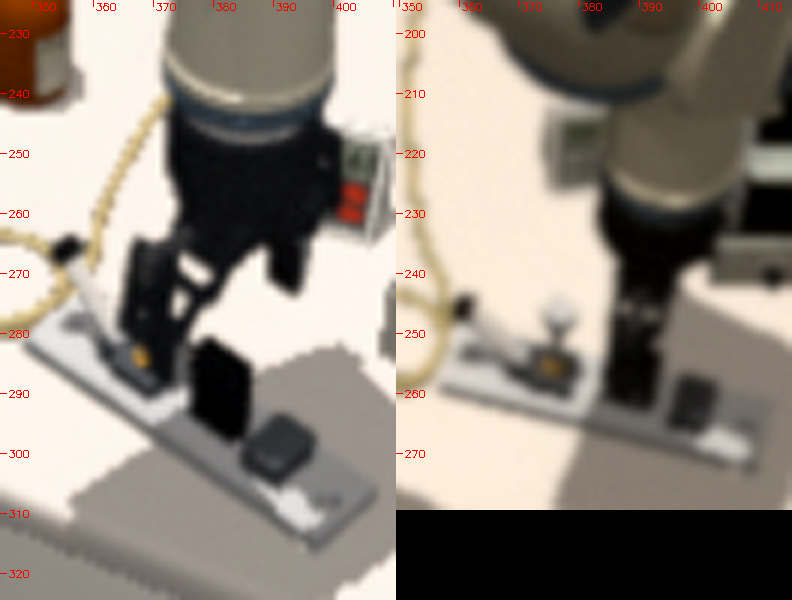

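The gripper's open jaws straddle the black handle, clear of the boss, probe and weight. Closing now.

```bash
python3 -m inch '[{"dp":[0,0,1],"angular":[0,0,0],"fingers":120},{"dp":[0,0,1],"angular":[0,0,0],"fingers":200},{"dp":[0,0,1],"angular":[0,0,0],"fingers":255},{"dp":[0,0,1],"angular":[0,0,0],"fingers":255},{"dp":[0,0,1],"angular":[0,0,0],"fingers":255},{"dp":[0,0,1],"angular":[0,0,0],"fingers":255},{"dp":[0,0,1],"angular":[0,0,0],"fingers":255},{"dp":[0,0,1],"angular":[0,0,0],"fingers":255},{"dp":[0,0,1],"angular":[0,0,0],"fingers":255}]' 60;for i in 1 2; do python3 go.py 457 -240.5 35.3 -0.26;done
```

```text
clock: 3.8
eef_pos: [457.7, -240.8, 35.0]
tcp_rot: [-3.142, 0.0, -0.257]
contact_force: [0.5, 0.6, 0.0]
opening: 0.003
t 3.8 pos [ 457.71 -240.81   35.05] rot [-3.1416e+00  1.0000e-04 -2.5700e-01] F [0.52 0.57 0.02] M [-0.    0.08  0.02] open 0.003
dp [-0.77 -0.12 -0.25] ang [-0.      0.0001  0.003 ]
t 3.8 pos [ 457.71 -240.81   35.05] rot [-3.1416e+00  1.0000e-04 -2.5700e-01] F [0.52 0.57 0.02] M [-0.    0.08  0.02] open 0.003
dp [-0.77 -0.12 -0.25] ang [-0.      0.0001  0.003 ]
```

The opening reads as shut, so the handle isn't between the pads. I'll look.

```bash
python3 - <<'E'
from rig import vision
import cv2
for n in("scene","top"):
    p,d=vision.grab_frame(n); cv2.imwrite(f"pics/{n}3.png",p)
E
python3 zoom.py pics/scene3.png pics/zd.png 345 225 411 325 6
python3 zoom.py pics/top3.png pics/ze.png 350 195 416 280 6
python3 -c "
import cv2,numpy as np
a=cv2.imread('pics/zd.png');b=cv2.imread('pics/ze.png')
H=max(a.shape[0],b.shape[0]);f=lambda x:cv2.copyMakeBorder(x,0,H-x.shape[0],0,0,0)
c=np.hstack([f(a),f(b)]);print(c.shape);cv2.imwrite('pics/zj.png',c)"
```

```text
(600, 792, 3)
```

View pics/zj.png

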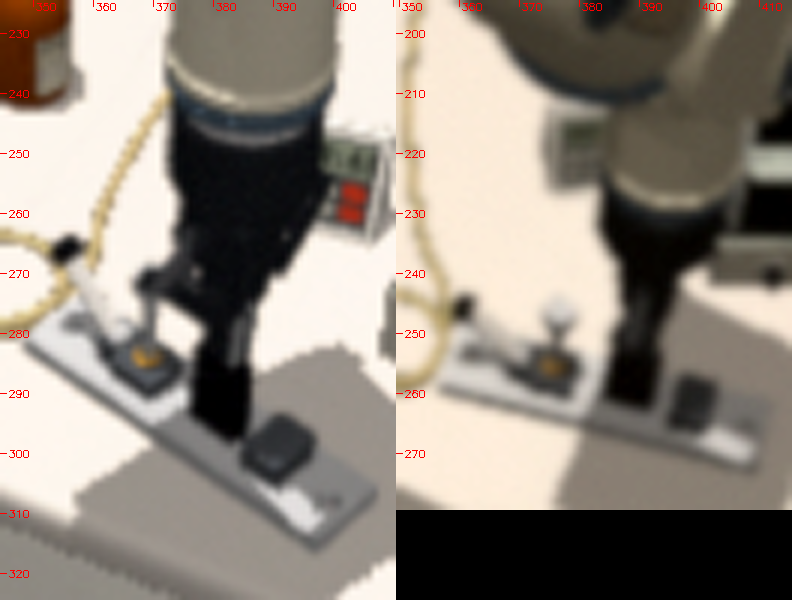

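```bash
python3 - <<'E'
from h import *
for X in ([457.7,-240.8,35],[457.7,-240.8,53.7],[457.7,-240.8,66],[457.7,-240.8,12]): print(X,proj("scene",X).round(1),proj("top",X).round(1))
E
python3 -m inch '[{"dp":[0,0,-3],"angular":[0,0,0],"fingers":255},{"dp":[0,0,-6],"angular":[0,0,0],"fingers":255},{"dp":[0,0,-10],"angular":[0,0,0],"fingers":255},{"dp":[0,0,-10],"angular":[0,0,0],"fingers":255},{"dp":[0,0,-10],"angular":[0,0,0],"fingers":255}]'
python3 go.py 457 -240.5 35.3 -0.26
python3 - <<'E'
from rig import vision
import cv2
for n in("scene","top"):
    p,d=vision.grab_frame(n); cv2.imwrite(f"pics/{n}4.png",p)
E
python3 zoom.py pics/scene4.png pics/zd.png 345 225 411 325 6
python3 zoom.py pics/top4.png pics/ze.png 350 195 416 280 6
python3 -c "
import cv2,numpy as np
a=cv2.imread('pics/zd.png');b=cv2.imread('pics/ze.png')
H=max(a.shape[0],b.shape[0]);f=lambda x:cv2.copyMakeBorder(x,0,H-x.shape[0],0,0,0)
c=np.hstack([f(a),f(b)]);print(c.shape);cv2.imwrite('pics/zk.png',c)"
```

```text
[457.7, -240.8, 35] [[381.5 290.1]] [[388.4 258. ]]
[457.7, -240.8, 53.7] [[381.8 286. ]] [[388.9 255.3]]
[457.7, -240.8, 66] [[382.  283.3]] [[389.2 253.5]]
[457.7, -240.8, 12] [[381.1 295. ]] [[387.9 261.3]]
clock: 4.32
eef_pos: [458.1, -241.0, 45.5]
tcp_rot: [3.141, -0.001, -0.257]
contact_force: [-0.4, 0.3, -0.1]
opening: -0.001
t 4.32 pos [ 458.06 -240.96   45.53] rot [ 3.1414e+00 -8.0000e-04 -2.5710e-01] F [-0.43  0.31 -0.15] M [ 0.    0.02 -0.01] open -0.001
dp [-1.15 -0.17 10.23] ang [ 0.0002 -0.0008  0.0029]
(600, 792, 3)
```

View pics/zk.png

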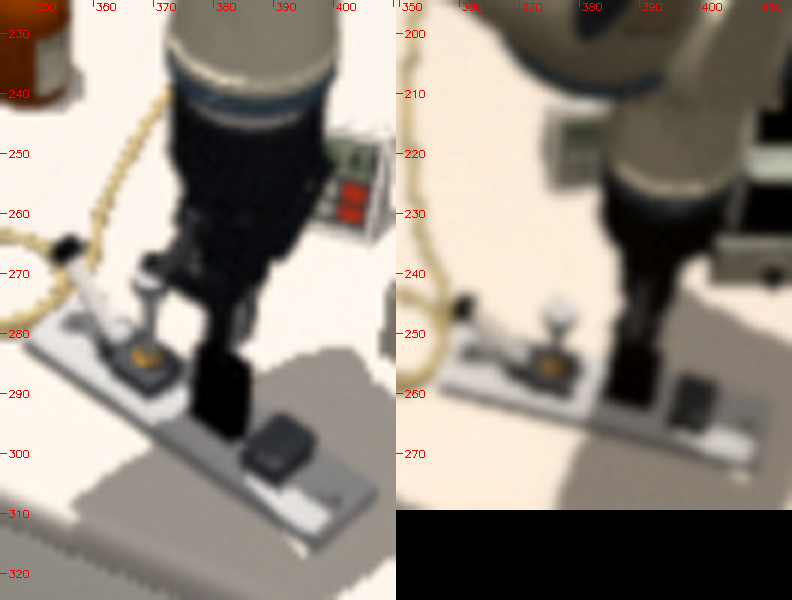

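```bash
python3 zoom.py pics/scene1.png pics/zl.png 360 220 412 268 8;python3 zoom.py pics/top1.png pics/zm.png 375 205 420 250 8
python3 -c "
import cv2,numpy as np
a=cv2.imread('pics/zl.png');b=cv2.imread('pics/zm.png')
H=max(a.shape[0],b.shape[0]);f=lambda x:cv2.copyMakeBorder(x,0,H-x.shape[0],0,0,0)
c=np.hstack([f(a),f(b)]);print(c.shape);cv2.imwrite('pics/zn.png',c)"
python3 - <<'E'
from h import *
print(tri((374.4,260),(390.7,242.3)))
x=np.array([np.cos(-.257),np.sin(-.257),0]);c=np.array([457.4,-238,159.5+13])
for s in(-50,-43,0,43,50): print(s,proj("scene",c+s*x),proj("top",c+s*x))
E
```

```text
(384, 776, 3)
[ 411.50373342 -232.05605119  202.94006315]
-50 [[371.91719461 266.7940735 ]] [[387.75926589 248.22454592]]
-43 [[373.50943714 265.5718209 ]] [[388.23174021 246.64079759]]
0 [[383.11541547 258.19510607]] [[391.09285406 237.04816041]]
43 [[392.42870919 251.03842212]] [[393.88481481 227.68390517]]
50 [[393.91788587 249.89364988]] [[394.33293736 226.1805794 ]]
```

View pics/zn.png

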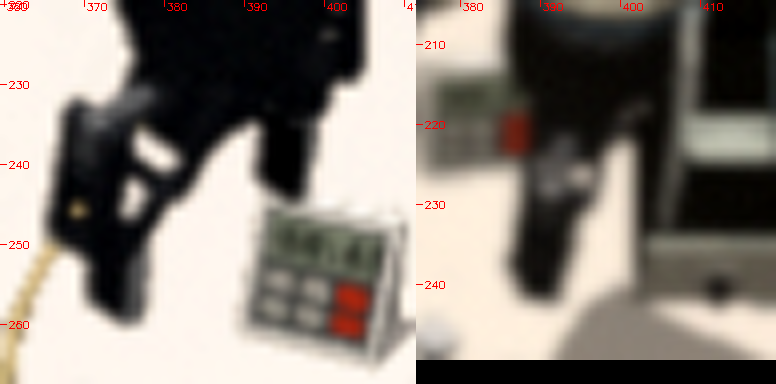

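The near fingertip triangulates to about 30 mm above where the reported pose puts it. I'll lift clear and check the shut tip against a plain background.

```bash
python3 -m inch '[{"dp":[0,0,-30],"angular":[0,0,0],"fingers":255},{"dp":[0,0,-60],"angular":[0,0,0],"fingers":255},{"dp":[0,0,-80],"angular":[0,0,0],"fingers":255},{"dp":[0,0,-80],"angular":[0,0,0],"fingers":255},{"dp":[0,0,-80],"angular":[0,0,0],"fingers":255}]'
python3 - <<'E'
from rig import vision,monitor
import cv2
for n in("scene","top"):
    p,d=vision.grab_frame(n); cv2.imwrite(f"pics/{n}5.png",p)
s=monitor.sense();print(s["eef_pos"],s["tcp_rot"],s["qpos"])
from h import *
for dz in(0,18.7,30): print(proj("scene",s["eef_pos"]+[0,0,dz]),proj("top",s["eef_pos"]+[0,0,dz]))
E
python3 zoom.py pics/scene5.png pics/zl.png 355 225 405 290 8;python3 zoom.py pics/top5.png pics/zm.png 365 205 415 265 8
python3 -c "
import cv2,numpy as np
a=cv2.imread('pics/zl.png');b=cv2.imread('pics/zm.png')
H=max(a.shape[0],b.shape[0]);f=lambda x:cv2.copyMakeBorder(x,0,H-x.shape[0],0,0,0)
c=np.hstack([f(a),f(b)]);print(c.shape);cv2.imwrite('pics/zo.png',c)"
```

```text
clock: 4.83
eef_pos: [458.4, -241.2, 126.0]
tcp_rot: [3.141, -0.002, -0.257]
contact_force: [0.5, -0.6, -0.4]
opening: 0.003
[ 457.10759424 -240.47715578  124.24508577] [-3.14130647e+00  1.22890824e-03 -2.57016845e-01] [-4.87199556e-01  2.75996287e-01  1.93297248e+00 -2.17662736e-06
  9.33885671e-01 -2.30181240e-01]
[[382.92217359 270.08204155]] [[390.54710154 244.77320463]]
[[383.27035525 265.66816753]] [[391.0244976  241.85117226]]
[[383.48329443 262.96467677]] [[391.31649953 240.06361076]]
(520, 800, 3)
```

View pics/zo.png

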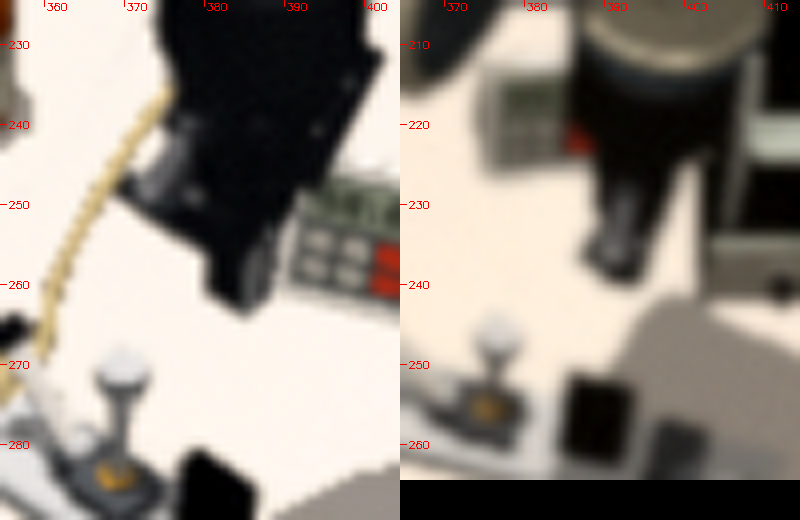

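```bash
python3 - <<'E'
from h import *
print(tri((384,262.7),(390.7,239)),tri((384,263.2),(391,239.6)))
E
python3 -m inch '[{"dp":[0,0,25],"angular":[0,0,0],"fingers":255},{"dp":[0,0,55],"angular":[0,0,0],"fingers":255},{"dp":[0,0,75],"angular":[0,0,0],"fingers":255},{"dp":[0,0,86],"angular":[0,0,0],"fingers":255},{"dp":[0,0,88],"angular":[0,0,0],"fingers":255},{"dp":[0,0,88],"angular":[0,0,0],"fingers":255}]'; python3 -m inch '[{"dp":[0,0,1],"angular":[0,0,0],"fingers":255},{"dp":[0,0,1.5],"angular":[0,0,0],"fingers":255},{"dp":[0,0,2],"angular":[0,0,0],"fingers":255}]'
```

```text
[ 465.64503939 -238.86065503  147.77394681] [ 462.99821886 -239.92872113  148.22516804]
clock: 5.43
eef_pos: [457.0, -240.4, 36.1]
tcp_rot: [-3.141, 0.002, -0.257]
contact_force: [1.5, 0.1, -0.4]
opening: 0.001
clock: 5.68
eef_pos: [458.5, -241.2, 36.0]
tcp_rot: [3.141, -0.002, -0.257]
contact_force: [-0.7, -0.8, 0.3]
opening: -0.001
```

```bash
python3 -m inch '[{"dp":[0,0,0.7],"angular":[0,0,0],"fingers":255},{"dp":[0,0,1.4],"angular":[0,0,0],"fingers":255},{"dp":[0,0,2],"angular":[0,0,0],"fingers":255}]'; python3 -m inch '[{"dp":[0,0,0.7],"angular":[0,0,0],"fingers":255},{"dp":[0,0,1.4],"angular":[0,0,0],"fingers":255},{"dp":[0,0,2],"angular":[0,0,0],"fingers":255}]'
```

```text
clock: 5.93
eef_pos: [458.1, -241.0, 33.8]
tcp_rot: [3.141, -0.001, -0.257]
contact_force: [-3.6, 2.8, 17.4]
opening: -0.003
clock: 6.18
eef_pos: [458.2, -241.0, 33.6]
tcp_rot: [3.141, -0.001, -0.257]
contact_force: [-10.2, 5.9, 43.9]
opening: 0.003
```

```bash
python3 -m inch '[{"dp":[0,0,-6],"angular":[0,0,0],"fingers":255},{"dp":[0,0,-20],"angular":[0,0,0],"fingers":200},{"dp":[0,0,-40],"angular":[0,0,0],"fingers":100},{"dp":[0,0,-40],"angular":[0,0,0],"fingers":0},{"dp":[0,0,-40],"angular":[0,0,0],"fingers":0},{"dp":[0,0,-40],"angular":[0,0,0],"fingers":0},{"dp":[0,0,-40],"angular":[0,0,0],"fingers":0},{"dp":[0,0,-40],"angular":[0,0,0],"fingers":0}]'
python3 - <<'E'
from rig import vision,monitor
import cv2
from h import *
for n in("scene","top"):
    p,d=vision.grab_frame(n); cv2.imwrite(f"pics/{n}6.png",p)
s=monitor.sense();print(s["eef_pos"],s["opening"],s["contact_force"])
print(onz("scene",[(384,263)],156.7),onz("top",[(390.7,239.3)],156.7))
x=np.array([np.cos(-.257),np.sin(-.257),0]);c=s["eef_pos"]+[0,0,45]
for k in(-43,0,43): print(k,proj("scene",c+k*x),proj("top",c+k*x))
E
python3 zoom.py pics/scene6.png pics/zl.png 355 225 405 300 8;python3 zoom.py pics/top6.png pics/zm.png 365 205 415 270 8
python3 -c "
import cv2,numpy as np
a=cv2.imread('pics/zl.png');b=cv2.imread('pics/zm.png')
H=max(a.shape[0],b.shape[0]);f=lambda x:cv2.copyMakeBorder(x,0,H-x.shape[0],0,0,0)
c=np.hstack([f(a),f(b)]);print(c.shape);cv2.imwrite('pics/zp.png',c)"
```

```text
clock: 6.85
eef_pos: [457.2, -240.5, 70.3]
tcp_rot: [-3.141, 0.001, -0.257]
contact_force: [0.2, -0.2, 0.2]
opening: 0.976
[ 457.31595206 -240.57561732   70.42554351] 1.0011581046035263 [-0.62729406 -0.14007395  0.07771462]
[[ 455.38291881 -242.84697585  156.7       ]] [[ 458.62766514 -238.0842127   156.7       ]]
-43 [[373.44637239 279.50570646]] [[387.54638901 255.56528391]]
0 [[382.8190564  272.10669713]] [[390.35036036 246.08945207]]
43 [[391.91409623 264.92110808]] [[393.08817169 236.83369631]]
(600, 800, 3)
```

View pics/zp.png

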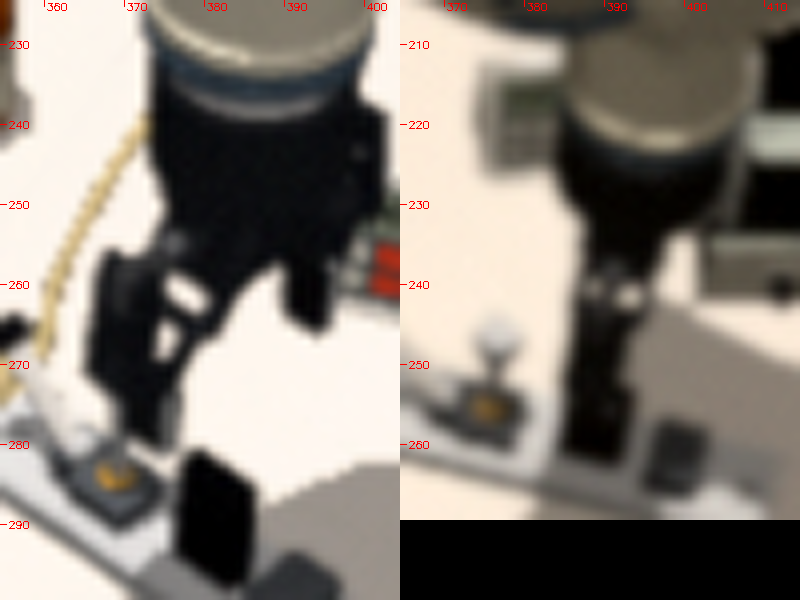

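With a 32 mm tool-z offset the predicted fingertip pixels match the images in both views, and x and y agree. I'll descend to a reported z of about 5 and grip.

```bash
python3 -m inch '[{"dp":[0,0,20],"angular":[0,0,0],"fingers":0},{"dp":[0,0,38],"angular":[0,0,0],"fingers":0},{"dp":[0,0,52],"angular":[0,0,0],"fingers":0},{"dp":[0,0,61],"angular":[0,0,0],"fingers":0},{"dp":[0,0,65],"angular":[0,0,0],"fingers":0},{"dp":[0,0,65],"angular":[0,0,0],"fingers":0}]'
python3 -m inch '[{"dp":[0,0,0],"angular":[0,0,0],"fingers":140},{"dp":[0,0,0],"angular":[0,0,0],"fingers":180},{"dp":[0,0,0],"angular":[0,0,0],"fingers":220},{"dp":[0,0,0],"angular":[0,0,0],"fingers":255},{"dp":[0,0,0],"angular":[0,0,0],"fingers":255},{"dp":[0,0,0],"angular":[0,0,0],"fingers":255},{"dp":[0,0,0],"angular":[0,0,0],"fingers":255}]' 50
```

```text
clock: 7.45
eef_pos: [457.2, -240.5, 5.2]
tcp_rot: [-3.141, 0.002, -0.257]
contact_force: [0.3, -0.2, 0.1]
opening: 0.999
clock: 8.03
eef_pos: [457.4, -240.7, 6.3]
tcp_rot: [-3.142, 0.001, -0.257]
contact_force: [-2.6, 0.7, 5.3]
opening: 0.18
```

```bash
python3 -m inch '[{"dp":[0,0,-4],"angular":[0,0,0],"fingers":255},{"dp":[0,0,-10],"angular":[0,0,0],"fingers":255},{"dp":[0,0,-22],"angular":[0,0,0],"fingers":255},{"dp":[0,0,-40],"angular":[0,0,0],"fingers":255},{"dp":[0,0,-65],"angular":[0,0,0],"fingers":255},{"dp":[0,0,-90],"angular":[0,0,0],"fingers":255},{"dp":[0,0,-115],"angular":[0,0,0],"fingers":255},{"dp":[0,0,-130],"angular":[0,0,0],"fingers":255},{"dp":[0,0,-138],"angular":[0,0,0],"fingers":255},{"dp":[0,0,-140],"angular":[0,0,0],"fingers":255},{"dp":[0,0,-140],"angular":[0,0,0],"fingers":255}]'
python3 - <<'E'
from rig import vision,monitor
import cv2
from h import *
for n in("scene","top"):
    p,d=vision.grab_frame(n); cv2.imwrite(f"pics/{n}7.png",p)
for n,u in(("vial",(315,281)),("amber",(349,241)),("rackR",(333,238)),("rackL",(292,236)),("coilR",(357,275))): print(n,onz("scene",[u],0))
E
python3 go.py 451.5 246.5 146 -0.08
python3 zoom.py pics/scene7.png pics/zl.png 340 195 415 270 10
```

```text
clock: 8.95
eef_pos: [457.6, -240.7, 146.0]
tcp_rot: [3.142, -0.0, -0.257]
contact_force: [-1.2, -0.4, -7.0]
opening: 0.18
vial [[416.96093524 -19.7561678    0.        ]]
amber [[645.40505018 -23.20378447   0.        ]]
rackR [[631.56560194  35.0075823    0.        ]]
rackL [[568.50361194 170.8378662    0.        ]]
coilR [[ 509.07956074 -127.60551631    0.        ]]
t 9.05 pos [ 456.88 -240.35  144.88] rot [-3.1411e+00  2.0000e-03 -2.5700e-01] F [ 0.22  1.26 -5.85] M [0.   0.01 0.02] open 0.175
dp [-128.95 -469.5    -0.65] ang [-0.0006  0.002  -0.177 ]
```

View pics/zl.png

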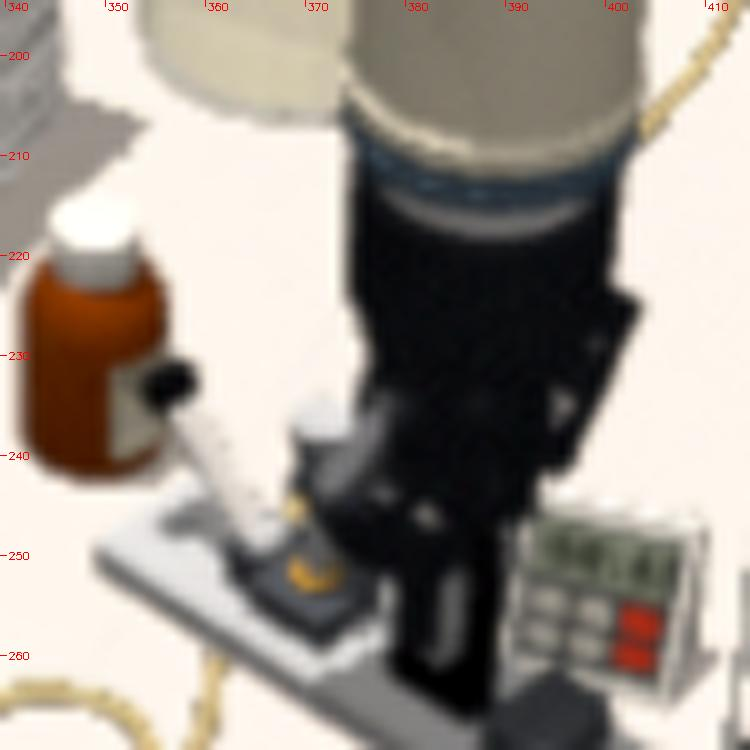

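```bash
python3 - <<'E'
from h import *
print(onz("scene",[(266,230.5),(229,213)],0),onz("top",[(232,238),(250,239)],0))
for n,f in(("scene",0),("top",1)):
    pass
d=np.load("pics/scene0.npy");P=cloud("scene",d)
Q=P.reshape(-1,3);m=(Q[:,1]>120)&(Q[:,1]<400)&(Q[:,2]>10)&(Q[:,0]>490)&(Q[:,0]<700)
Q=Q[m]
for x in range(490,700,20):
    k=Q[(Q[:,0]>=x)&(Q[:,0]<x+20)]
    if len(k)>3: print(x,len(k),"z95",np.percentile(k[:,2],95).round(),"y",np.percentile(k[:,1],[3,97]).round())
E
python3 -m inch '[{"dp":[-2,-8,0],"angular":[0,0,0],"fingers":255},{"dp":[-6,-22,0],"angular":[0,0,-0.01],"fingers":255},{"dp":[-12,-44,0],"angular":[0,0,-0.02],"fingers":255},{"dp":[-20,-72,0],"angular":[0,0,-0.03],"fingers":255},{"dp":[-29,-104,0],"angular":[0,0,-0.04],"fingers":255},{"dp":[-37,-136,0],"angular":[0,0,-0.05],"fingers":255},{"dp":[-46,-168,0],"angular":[0,0,-0.06],"fingers":255},{"dp":[-55,-200,0],"angular":[0,0,-0.08],"fingers":255},{"dp":[-64,-232,0],"angular":[0,0,-0.09],"fingers":255},{"dp":[-73,-264,0],"angular":[0,0,-0.1],"fingers":255},{"dp":[-81,-296,0],"angular":[0,0,-0.12],"fingers":255},{"dp":[-90,-328,0],"angular":[0,0,-0.13],"fingers":255}]'
python3 go.py 451.5 246.5 146 -0.08
```

```text
[[547.44676127 272.03459143   0.        ]
 [562.55430653 458.76883661   0.        ]] [[ 5.47161835e+02  3.68913490e+02  0.00000000e+00]
 [ 5.45486574e+02  2.97285392e+02 -2.27373675e-13]]
490 5 z95 45.0 y [314. 360.]
510 22 z95 55.0 y [280. 355.]
530 438 z95 128.0 y [263. 396.]
550 106 z95 188.0 y [259. 393.]
570 214 z95 97.0 y [161. 395.]
590 286 z95 93.0 y [133. 394.]
610 244 z95 96.0 y [124. 394.]
630 238 z95 95.0 y [150. 395.]
650 270 z95 154.0 y [147. 396.]
670 753 z95 178.0 y [128. 394.]
690 631 z95 218.0 y [122. 391.]
clock: 10.05
eef_pos: [452.9, 101.2, 145.3]
tcp_rot: [3.141, 0.001, -0.126]
contact_force: [0.5, 0.0, -5.6]
opening: 0.174
t 10.05 pos [452.93 101.18 145.27] rot [ 3.1412e+00  1.4000e-03 -1.2600e-01] F [ 0.46  0.04 -5.55] M [-0.06 -0.06 -0.03] open 0.174
dp [ -19.68 -143.99   -0.76] ang [ 0.0003  0.0014 -0.046 ]
```

```bash
python3 -m inch '[{"dp":[-4,-30,0],"angular":[0,0,-0.01],"fingers":255},{"dp":[-8,-60,0],"angular":[0,0,-0.02],"fingers":255},{"dp":[-12,-88,0],"angular":[0,0,-0.03],"fingers":255},{"dp":[-15,-112,0],"angular":[0,0,-0.04],"fingers":255},{"dp":[-18,-130,0],"angular":[0,0,-0.046],"fingers":255},{"dp":[-19,-140,10],"angular":[0,0,-0.046],"fingers":255},{"dp":[-19.7,-144,25],"angular":[0,0,-0.046],"fingers":255},{"dp":[-19.7,-144,40],"angular":[0,0,-0.046],"fingers":255},{"dp":[-19.7,-144,45],"angular":[0,0,-0.046],"fingers":255},{"dp":[-19.7,-144,45],"angular":[0,0,-0.046],"fingers":255},{"dp":[-19.7,-144,45],"angular":[0,0,-0.046],"fingers":255}]'
python3 - <<'E'
from rig import vision,monitor
import cv2
for n in("scene","top"):
    p,d=vision.grab_frame(n); cv2.imwrite(f"pics/{n}8.png",p)
E
python3 go.py 451.5 246.5 51 -0.08
python3 zoom.py pics/scene8.png pics/zl.png 215 195 290 265 10
python3 zoom.py pics/top8.png pics/zm.png 215 200 295 275 9
```

```text
clock: 10.97
eef_pos: [452.3, 244.1, 100.5]
tcp_rot: [3.141, 0.001, -0.082]
contact_force: [0.6, 0.4, -6.6]
opening: 0.177
t 11.07 pos [453.26 244.52 101.57] rot [-3.1412e+00 -7.0000e-04 -8.1600e-02] F [-0.08 -0.24 -6.43] M [-0.01  0.03  0.03] open 0.176
dp [-1.94 -1.81 50.57] ang [-0.0004 -0.0007 -0.0016]
```

View pics/zl.png

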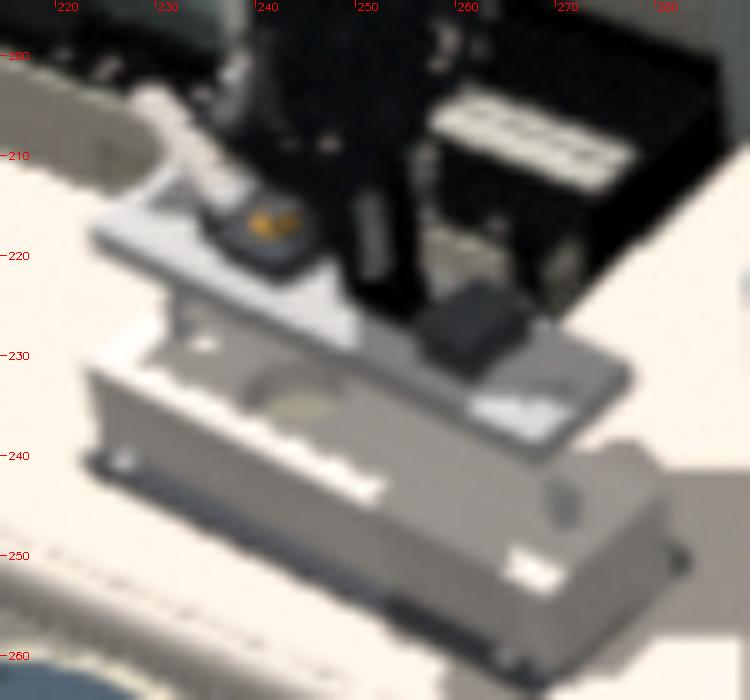

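View pics/zm.png

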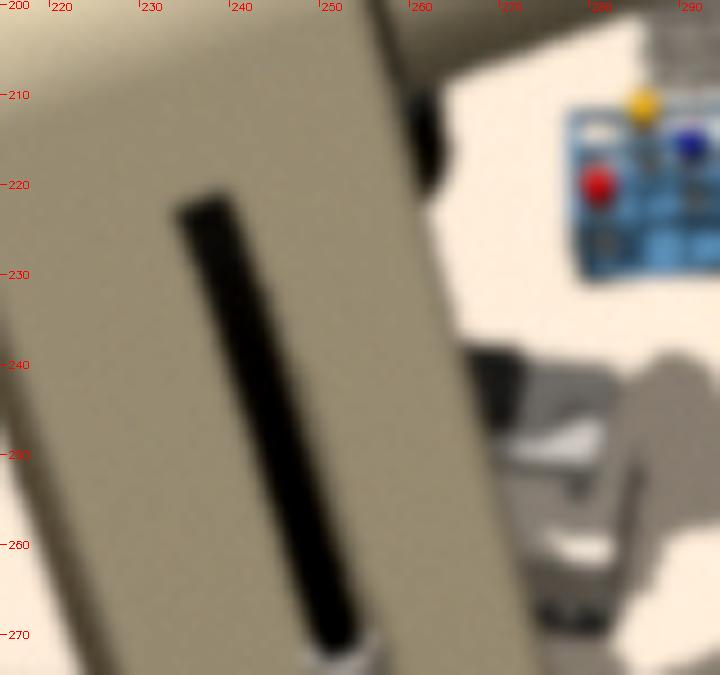

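Run:
```python
from h import *
import subprocess
im=cv2.cvtColor(cv2.imread("pics/scene8.png"),cv2.COLOR_BGR2GRAY).astype(float)
# edge between plate top (bright) and front side, sampled along vertical columns
def edge(img,u,va,vb):
    v=np.arange(va,vb,0.1);p=cv2.remap(img.astype(np.float32),np.full_like(v,u,dtype=np.float32)[None],v.astype(np.float32)[None],cv2.INTER_CUBIC)[0]
    g=np.gradient(p);return v,p,g
def line(img,us,f,sign):
    pts=[]
    for u in us:
        c=f(u);v,p,g=edge(img,u,c-3,c+3);i=np.argmax(sign*g);
        w=np.clip(sign*g,0,None);k=slice(max(0,i-10),i+11);pts.append((u,(v[k]*w[k]).sum()/w[k].sum()))
    return np.array(pts)
ga=line(im,range(226,266,2),lambda u:217.3+(u-223.3)*(239-217.3)/(268-223.3),-1)
im0=cv2.cvtColor(cv2.imread("pics/scene0.png"),cv2.COLOR_BGR2GRAY).astype(float)
mo=line(im0,range(226,267,2),lambda u:231.3+(u-223.2)*(254-231.3)/(269-223.2),-1)
for nm,p,z in(("gauge",ga,107.8),("mould",mo,45.)):
    P=onz("scene",p,z)[:,:2]
    vx,vy,x0,y0=cv2.fitLine(P.astype(np.float32),cv2.DIST_HUBER,0,.01,.01).ravel()
    res=(P-[x0,y0])@[-vy,vx]
    if vy<0: vx,vy=-vx,-vy
    print(nm,"yaw",np.arctan2(-vx,vy).round(4),"x at y=262:",(x0+(262-y0)*vx/vy).round(2),"res",res.std().round(2), p[[0,-1]].round(2).tolist())
print("gauge corners",onz("scene",[(223.3,217.3),(268.0,238.9),(277.3,230.8)],107.8)[:,:2])
print("mould corners",onz("scene",[(223.2,231.3),(269.0,254.0),(280.5,244)],45)[:,:2])
```

```text
gauge yaw -0.0878 x at y=262: 427.61 res 0.67 [[226.0, 218.24], [264.0, 236.97]]
mould yaw -0.0863 x at y=262: 420.98 res 0.62 [[226.0, 232.63], [266.0, 252.35]]
gauge corners [[435.02470365 361.28313543]
 [418.35080677 158.24351213]
 [467.18821225 154.68311315]]
mould corners [[428.59561784 369.15483882]
 [412.08964021 157.22962817]
 [472.70893212 151.64332366]]
```

```bash
python3 -m inch '[{"dp":[0,-1,8],"angular":[0,0,0],"fingers":255},{"dp":[0,-2,16],"angular":[0,0,0],"fingers":255},{"dp":[0,-2.5,22],"angular":[0,0,0],"fingers":255},{"dp":[0,-2.5,25],"angular":[0,0,0],"fingers":255},{"dp":[0,-2.5,25],"angular":[0,0,0],"fingers":255},{"dp":[0,-2.5,25],"angular":[0,0,0],"fingers":255}]'
python3 - <<'E'
from rig import vision,monitor
import cv2
for n in("scene","top"):
    p,d=vision.grab_frame(n); cv2.imwrite(f"pics/{n}9.png",p)
E
python3 go.py 451.5 246.5 51 -0.08
python3 zoom.py pics/scene9.png pics/zl.png 215 200 290 265 10
```

```text
clock: 11.57
eef_pos: [452.8, 247.0, 75.8]
tcp_rot: [3.141, 0.001, -0.081]
contact_force: [-0.3, 0.2, -6.5]
opening: 0.179
t 11.67 pos [453.15 247.24  76.23] rot [-3.1415e+00 -2.0000e-04 -8.0900e-02] F [ 0.24 -0.31 -5.28] M [-0.1  -0.01  0.  ] open 0.175
dp [-1.59  0.87 25.23] ang [-0.0001 -0.0002 -0.0009]
```

View pics/zl.png

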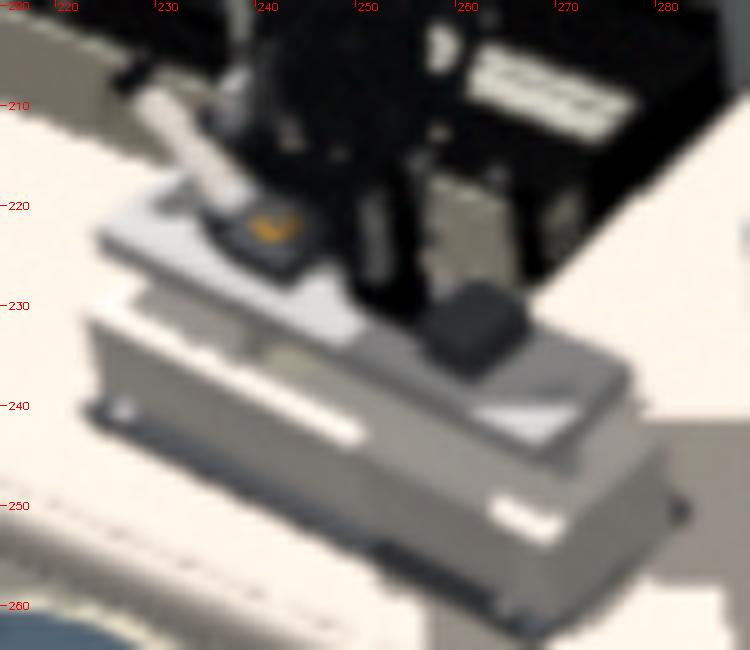

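Run:
```python
from h import *
z=82.3
G=onz("scene",[(223.7,222.9),(268.0,244.0),(277.2,235.8)],z)[:,:2]
M=onz("scene",[(223.2,231.3),(269.0,254.0),(280.5,244)],45)[:,:2]
w=-0.086;ex=np.array([np.cos(w),np.sin(w)]);ey=np.array([-np.sin(w),np.cos(w)])
for nm,P,a,b in(("G",G,25,103),("M",M,32,108)):
    c=[P[0]+a*ex-b*ey,P[1]+a*ex+b*ey,P[2]-a*ex+b*ey]
    print(nm,P.round(1).tolist(),"centres",np.round(c,1).tolist())
im=cv2.cvtColor(cv2.imread("pics/scene9.png"),cv2.COLOR_BGR2GRAY).astype(np.float32)
im0=cv2.cvtColor(cv2.imread("pics/scene0.png"),cv2.COLOR_BGR2GRAY).astype(np.float32)
def scan(img,n,p0,dirw,z,L,sign,off):
    # scan in world along dirw from p0 at height z; return offset of max gradient
    s=np.arange(-L,L,.2);X=np.c_[p0+s[:,None]*dirw,np.full(len(s),z)];uv=proj(n,X).astype(np.float32)
    p=cv2.GaussianBlur(cv2.remap(img,uv[None,:,0],uv[None,:,1],cv2.INTER_CUBIC),(1,1),0)[0];g=np.gradient(p)*sign;i=np.argmax(g);w_=np.clip(g,0,None);k=slice(max(0,i-12),i+13)
    return (s[k]*w_[k]).sum()/w_[k].sum(), g[i]
# right end edge (bright->dark toward -y) on mould and gauge, left end
cM=np.array([452.2,261.]);cG=np.array([452.6,261.])
for nm,img,c,z,hw,hl in(("M",im0,cM,45,32,108),("G",im,cG,z,25,103)):
    for end in(-1,1):
        o=[]
        for k in np.linspace(-.8,.8,9):
            a,gm=scan(img,"scene",c+k*hw*ex+end*hl*ey,ey*end,z,9,-1,0); o.append((round(a,1),round(float(gm),1)))
        print(nm,"end",end,o)
    o=[]
    for k in np.linspace(-.9,.9,13):
        a,gm=scan(img,"scene",c-hw*ex+k*hl*ey,-ex,z,9,-1,0); o.append(round(a,1))
    print(nm,"front",o,np.median(o))
```

```text
G [[433.9, 363.7], [419.7, 162.2], [469.0, 159.0]] centres [[449.9, 258.9], [453.4, 262.7], [452.9, 263.7]]
M [[428.6, 369.2], [412.1, 157.2], [472.7, 151.6]] centres [[451.2, 258.8], [453.2, 262.1], [450.1, 262.0]]
M end -1 [(np.float64(-1.3), 3.8), (np.float64(-1.5), 3.7), (np.float64(-0.4), 3.6), (np.float64(0.0), 4.2), (np.float64(-0.3), 4.2), (np.float64(-1.2), 3.7), (np.float64(0.9), 3.4), (np.float64(1.1), 3.4), (np.float64(-2.2), 2.9)]
M end 1 [(np.float64(-4.0), 0.3), (np.float64(1.4), 0.3), (np.float64(1.2), 0.3), (np.float64(1.7), 0.3), (np.float64(-1.1), 0.3), (np.float64(8.5), 0.1), (np.float64(-8.0), 2.1), (np.float64(-5.9), 0.8), (np.float64(0.8), 0.2)]
M front [np.float64(-1.1), np.float64(0.2), np.float64(-2.0), np.float64(-0.6), np.float64(1.3), np.float64(0.2), np.float64(-1.6), np.float64(0.7), np.float64(0.9), np.float64(-0.3), np.float64(-1.3), np.float64(1.1), np.float64(-0.1)] -0.1
G end -1 [(np.float64(-1.1), 2.9), (np.float64(-0.7), 3.4), (np.float64(-0.4), 3.4), (np.float64(0.1), 2.3), (np.float64(-0.1), 1.2), (np.float64(-0.5), 0.8), (np.float64(0.1), 0.8), (np.float64(-2.4), 0.8), (np.float64(-2.3), 0.7)]
G end 1 [(np.float64(-8.0), 0.5), (np.float64(nan), -0.0), (np.float64(-8.4), 0.0), (np.float64(nan), -0.0), (np.float64(6.3), 0.0), (np.float64(6.5), 0.1), (np.float64(1.3), 1.1), (np.float64(0.6), 2.0), (np.float64(2.6), 1.9)]
G front [np.float64(-1.1), np.float64(-0.1), np.float64(-1.1), np.float64(-2.0), np.float64(-1.7), np.float64(-3.8), np.float64(0.0), np.float64(-0.1), np.float64(-1.0), np.float64(-0.3), np.float64(0.7), np.float64(0.2), np.float64(-0.6)] -0.6<stdin>:15: RuntimeWarning: invalid value encountered in scalar divide
```

```bash
python3 -m inch '[{"dp":[-0.3,0.2,2],"angular":[0,0,0],"fingers":255},{"dp":[-0.5,0.4,5],"angular":[0,0,0],"fingers":255},{"dp":[-0.5,0.4,8],"angular":[0,0,0],"fingers":255},{"dp":[-0.5,0.4,8],"angular":[0,0,0],"fingers":255}]'; python3 go.py 451.5 246.5 51 -0.08
python3 -m inch '[{"dp":[0,0,1],"angular":[0,0,0],"fingers":255},{"dp":[0,0,2],"angular":[0,0,0],"fingers":255},{"dp":[0,0,3],"angular":[0,0,0],"fingers":255},{"dp":[0,0,3],"angular":[0,0,0],"fingers":255}]';python3 go.py 451.5 246.5 51 -0.08
```

```text
clock: 12.0
eef_pos: [452.0, 246.5, 67.5]
tcp_rot: [3.141, 0.001, -0.081]
contact_force: [-0.6, 0.1, -5.6]
opening: 0.176
t 12.0 pos [452.02 246.52  67.46] rot [ 3.1411e+00  8.0000e-04 -8.1000e-02] F [-0.63  0.12 -5.62] M [-0.04 -0.03 -0.01] open 0.176
dp [-0.5   0.05 16.46] ang [ 0.0005  0.0008 -0.001 ]
clock: 12.33
eef_pos: [452.4, 246.7, 64.9]
tcp_rot: [3.141, 0.0, -0.081]
contact_force: [-0.3, 0.5, -5.5]
opening: 0.174
t 12.33 pos [452.38 246.71  64.91] rot [ 3.1415e+00  2.0000e-04 -8.1000e-02] F [-0.34  0.46 -5.48] M [-0.    0.01  0.04] open 0.174
dp [-0.85  0.28 13.91] ang [ 0.0001  0.0002 -0.001 ]
```

```bash
python3 -m inch '[{"dp":[0,0,0.7],"angular":[0,0,0],"fingers":255},{"dp":[0,0,1.4],"angular":[0,0,0],"fingers":255},{"dp":[0,0,2],"angular":[0,0,0],"fingers":255}]';python3 go.py 451.5 246.5 51 -0.08
python3 -m inch '[{"dp":[0,0,0.7],"angular":[0,0,0],"fingers":255},{"dp":[0,0,1.4],"angular":[0,0,0],"fingers":255},{"dp":[0,0,2],"angular":[0,0,0],"fingers":255}]';python3 go.py 451.5 246.5 51 -0.08
```

```text
clock: 12.58
eef_pos: [452.5, 246.8, 63.1]
tcp_rot: [-3.142, -0.0, -0.081]
contact_force: [0.4, -0.3, -6.5]
opening: 0.179
t 12.58 pos [452.5  246.81  63.07] rot [-3.1415e+00 -1.0000e-04 -8.1000e-02] F [ 0.36 -0.33 -6.53] M [0.   0.03 0.  ] open 0.179
dp [-0.97  0.39 12.07] ang [-0.0001 -0.0001 -0.001 ]
clock: 12.83
eef_pos: [452.5, 246.7, 61.0]
tcp_rot: [-3.142, -0.0, -0.081]
contact_force: [0.4, 0.1, -5.9]
opening: 0.177
t 12.83 pos [452.47 246.75  61.02] rot [-3.1416 -0.     -0.0811] F [ 0.41  0.09 -5.88] M [ 0.   -0.01  0.02] open 0.177
dp [-0.94  0.33 10.02] ang [-0.     -0.     -0.0011]
```

```bash
python3 -m inch '[{"dp":[0,0,0.7],"angular":[0,0,0],"fingers":255},{"dp":[0,0,1.4],"angular":[0,0,0],"fingers":255},{"dp":[0,0,2],"angular":[0,0,0],"fingers":255}]';python3 go.py 451.5 246.5 51 -0.08
python3 -m inch '[{"dp":[0,0,0.7],"angular":[0,0,0],"fingers":255},{"dp":[0,0,1.4],"angular":[0,0,0],"fingers":255},{"dp":[0,0,2],"angular":[0,0,0],"fingers":255}]';python3 go.py 451.5 246.5 51 -0.08
```

```text
clock: 13.08
eef_pos: [452.4, 246.7, 59.0]
tcp_rot: [3.142, 0.0, -0.081]
contact_force: [0.5, 1.2, -6.8]
opening: 0.181
t 13.08 pos [452.44 246.75  59.01] rot [ 3.1415  0.     -0.081 ] F [ 0.46  1.21 -6.81] M [-0.05 -0.01 -0.05] open 0.181
dp [-0.91  0.32  8.01] ang [ 0.     0.    -0.001]
clock: 13.33
eef_pos: [452.4, 246.7, 57.0]
tcp_rot: [3.142, 0.0, -0.081]
contact_force: [0.0, 0.2, -6.2]
opening: 0.179
t 13.33 pos [452.43 246.75  57.  ] rot [ 3.1416  0.     -0.081 ] F [ 0.01  0.19 -6.15] M [-0.02 -0.02 -0.02] open 0.179
dp [-0.91  0.32  6.  ] ang [ 0.     0.    -0.001]
```

```bash
python3 -m inch '[{"dp":[0,0,0.7],"angular":[0,0,0],"fingers":255},{"dp":[0,0,1.4],"angular":[0,0,0],"fingers":255},{"dp":[0,0,2],"angular":[0,0,0],"fingers":255}]'
python3 -m inch '[{"dp":[0,0,0.7],"angular":[0,0,0],"fingers":255},{"dp":[0,0,1.4],"angular":[0,0,0],"fingers":255},{"dp":[0,0,2],"angular":[0,0,0],"fingers":255}]';python3 go.py 451.5 246.5 51 -0.08
python3 -m inch '[{"dp":[0,0,0.3],"angular":[0,0,0],"fingers":255},{"dp":[0,0,0.7],"angular":[0,0,0],"fingers":255}]'
python3 -m inch '[{"dp":[0,0,0.3],"angular":[0,0,0],"fingers":255},{"dp":[0,0,0.7],"angular":[0,0,0],"fingers":255}]'
```

```text
clock: 13.58
eef_pos: [452.4, 246.7, 55.0]
tcp_rot: [3.142, 0.0, -0.081]
contact_force: [0.1, 0.2, -6.0]
opening: 0.18
clock: 13.83
eef_pos: [452.4, 246.8, 53.0]
tcp_rot: [3.142, 0.0, -0.081]
contact_force: [-1.0, -0.3, -6.3]
opening: 0.179
t 13.83 pos [452.43 246.75  52.99] rot [ 3.1416  0.     -0.081 ] F [-0.96 -0.32 -6.25] M [-0.03 -0.06  0.05] open 0.179
dp [-0.91  0.33  1.99] ang [ 0.     0.    -0.001]
clock: 14.0
eef_pos: [452.4, 246.8, 52.3]
tcp_rot: [3.142, 0.0, -0.081]
contact_force: [-0.2, 0.3, -6.4]
opening: 0.176
clock: 14.17
eef_pos: [452.5, 246.8, 51.7]
tcp_rot: [-3.142, -0.0, -0.081]
contact_force: [-0.2, 0.5, -5.2]
opening: 0.18
```

```bash
python3 -m inch '[{"dp":[0,0,0.2],"angular":[0,0,0],"fingers":255},{"dp":[0,0,0.4],"angular":[0,0,0],"fingers":255}]'
python3 -m inch '[{"dp":[0,0,0.2],"angular":[0,0,0],"fingers":255},{"dp":[0,0,0.4],"angular":[0,0,0],"fingers":255}]'
python3 -m inch '[{"dp":[0,0,0.2],"angular":[0,0,0],"fingers":255},{"dp":[0,0,0.4],"angular":[0,0,0],"fingers":255}]'
```

```text
clock: 14.33
eef_pos: [452.4, 246.8, 51.3]
tcp_rot: [3.142, 0.0, -0.081]
contact_force: [-1.2, -0.7, -1.6]
opening: 0.178
clock: 14.5
eef_pos: [452.4, 246.8, 51.3]
tcp_rot: [3.142, 0.0, -0.081]
contact_force: [-3.0, -1.3, 5.0]
opening: 0.175
clock: 14.67
eef_pos: [452.4, 246.7, 51.3]
tcp_rot: [3.142, 0.0, -0.081]
contact_force: [-5.1, -3.6, 12.5]
opening: 0.18
```

The plate met the mould at a reported z of 51.3. That is 45 mm above the bench grasp height of 6.3, so it is flat on the face. I'll relax the press, release, and rise.

```bash
python3 -m inch '[{"dp":[0,0,-0.6],"angular":[0,0,0],"fingers":255},{"dp":[0,0,-0.6],"angular":[0,0,0],"fingers":200},{"dp":[0,0,-0.6],"angular":[0,0,0],"fingers":160},{"dp":[0,0,-0.6],"angular":[0,0,0],"fingers":100},{"dp":[0,0,-0.6],"angular":[0,0,0],"fingers":60},{"dp":[0,0,-0.6],"angular":[0,0,0],"fingers":0},{"dp":[0,0,-0.6],"angular":[0,0,0],"fingers":0},{"dp":[0,0,-0.6],"angular":[0,0,0],"fingers":0},{"dp":[0,0,-0.6],"angular":[0,0,0],"fingers":0}]'
python3 -m inch '[{"dp":[0,0,-10],"angular":[0,0,0],"fingers":0},{"dp":[0,0,-30],"angular":[0,0,0],"fingers":0},{"dp":[0,0,-60],"angular":[0,0,0],"fingers":0},{"dp":[0,0,-80],"angular":[0,0,0],"fingers":120},{"dp":[0,0,-90],"angular":[0,0,0],"fingers":255},{"dp":[0,0,-90],"angular":[0,0,0],"fingers":255},{"dp":[0,0,-90],"angular":[0,0,0],"fingers":255}]'
python3 - <<'E'
from rig import vision,monitor
import cv2
for n in("scene","top"):
    p,d=vision.grab_frame(n); cv2.imwrite(f"pics/{n}10.png",p)
E
python3 go.py 451.5 246.5 51 -0.08
python3 zoom.py pics/scene10.png pics/zl.png 215 200 290 265 10
```

```text
clock: 15.42
eef_pos: [452.4, 246.8, 51.0]
tcp_rot: [3.142, 0.0, -0.081]
contact_force: [0.2, 0.2, 0.6]
opening: 1.003
clock: 16.0
eef_pos: [452.4, 246.8, 141.2]
tcp_rot: [-3.141, -0.001, -0.081]
contact_force: [-0.7, -0.1, -0.0]
opening: 0.448
t 16.1 pos [451.6  246.31 139.89] rot [ 3.1405e+00  1.6000e-03 -8.1000e-02] F [ 0.23  0.56 -0.58] M [-0.02  0.08 -0.  ] open 0.269
dp [ 3.000e-02 -2.700e-01  8.889e+01] ang [ 0.0011  0.0016 -0.001 ]
```

View pics/zl.png

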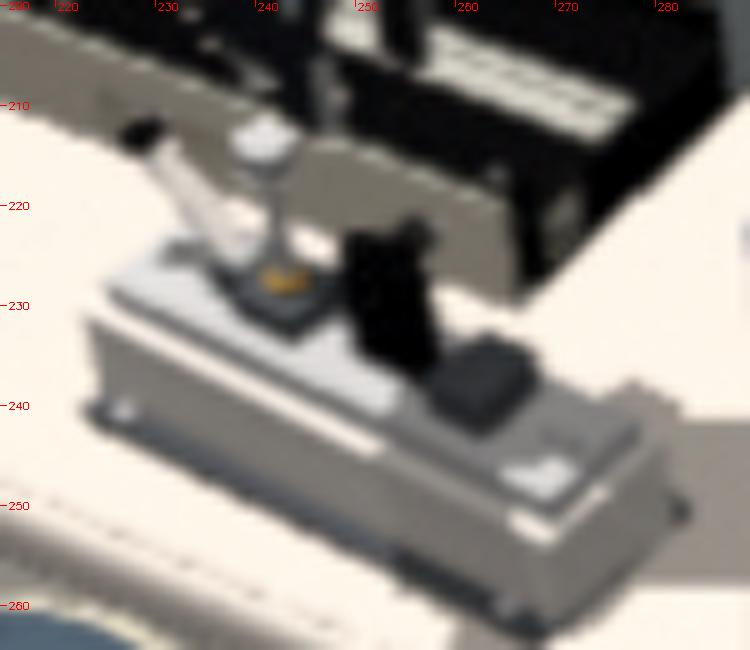

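The scene view shows the gauge seated: the plate is flat on the mould, with an even 7 mm mould-face margin along the front edge and the far pin in its hole. Next the shut fingers go over the cap, 50 mm along the gauge's +y.

```bash
python3 -c "
from h import *
print(onz('scene',[(240.7,212.6)],137),onz('scene',[(240.7,214.6)],130))"
python3 -m inch '[{"dp":[0,-15,0],"angular":[0,0,0],"fingers":255},{"dp":[0,-35,0],"angular":[0,0,0],"fingers":255},{"dp":[0,-48,0],"angular":[0,0,0],"fingers":255},{"dp":[0,-50,8],"angular":[0,0,0],"fingers":255},{"dp":[0,-50,18],"angular":[0,0,0],"fingers":255},{"dp":[0,-50,25],"angular":[0,0,0],"fingers":255},{"dp":[0,-50,28],"angular":[0,0,0],"fingers":255},{"dp":[0,-50,28],"angular":[0,0,0],"fingers":255}]'
python3 - <<'E'
from rig import vision,monitor
import cv2
for n in("scene","top"):
    p,d=vision.grab_frame(n); cv2.imwrite(f"pics/{n}11.png",p)
E
python3 go.py 455.5 296.5 105 -0.08
python3 zoom.py pics/scene11.png pics/zl.png 215 185 290 250 10
```

```text
[[458.17905421 297.71861323 137.        ]] [[455.9593237  297.17783881 130.        ]]
clock: 16.77
eef_pos: [455.5, 295.4, 111.5]
tcp_rot: [3.14, 0.002, -0.081]
contact_force: [0.3, -0.3, -0.3]
opening: 0.002
t 16.87 pos [456.4  296.04 112.85] rot [ 3.1412e+00  5.0000e-04 -8.1600e-02] F [ 0.25 -0.38  0.67] M [ 0.03 -0.03 -0.  ] open 0.001
dp [-0.93 -0.39  7.85] ang [ 0.0004  0.0005 -0.0016]
```

View pics/zl.png

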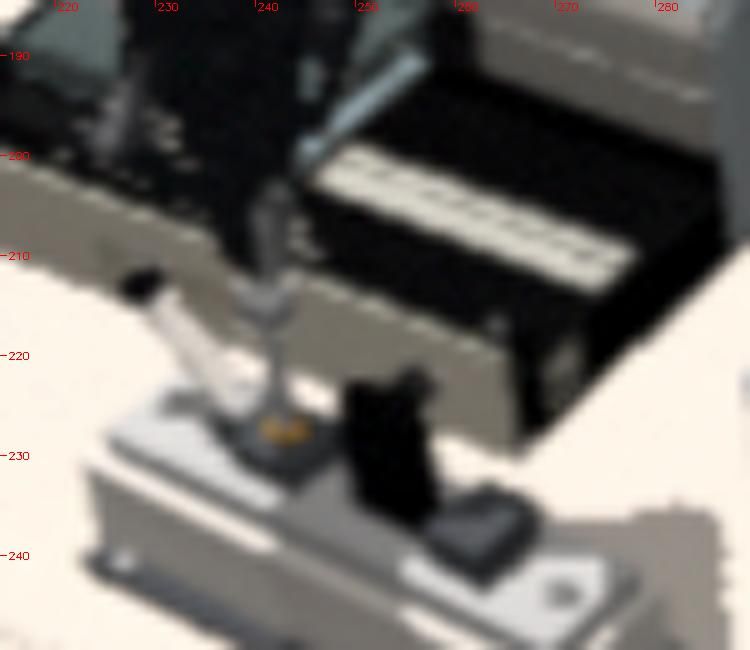

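```bash
python3 -m inch '[{"dp":[0,0,2],"angular":[0,0,0],"fingers":255},{"dp":[0,0,4],"angular":[0,0,0],"fingers":255},{"dp":[0,0,6],"angular":[0,0,0],"fingers":255},{"dp":[0,0,7],"angular":[0,0,0],"fingers":255},{"dp":[0,0,8],"angular":[0,0,0],"fingers":255},{"dp":[0,0,9],"angular":[0,0,0],"fingers":255},{"dp":[0,0,10],"angular":[0,0,0],"fingers":255}]'
python3 -m inch '[{"dp":[0,0,1],"angular":[0,0,0],"fingers":255},{"dp":[0,0,2],"angular":[0,0,0],"fingers":255},{"dp":[0,0,3],"angular":[0,0,0],"fingers":255},{"dp":[0,0,4],"angular":[0,0,0],"fingers":255},{"dp":[0,0,5],"angular":[0,0,0],"fingers":255}]'
python3 -m inch '[{"dp":[0,0,1],"angular":[0,0,0],"fingers":255},{"dp":[0,0,2],"angular":[0,0,0],"fingers":255},{"dp":[0,0,3],"angular":[0,0,0],"fingers":255},{"dp":[0,0,4],"angular":[0,0,0],"fingers":255},{"dp":[0,0,5],"angular":[0,0,0],"fingers":255}]'
```

```text
clock: 17.45
eef_pos: [456.5, 296.6, 103.0]
tcp_rot: [-3.142, -0.0, -0.081]
contact_force: [-1.2, -0.9, 0.7]
opening: 0.002
clock: 17.87
eef_pos: [456.6, 296.6, 98.1]
tcp_rot: [-3.142, -0.0, -0.081]
contact_force: [-0.6, 0.4, 2.3]
opening: 0.007
clock: 18.28
eef_pos: [456.5, 296.6, 93.0]
tcp_rot: [-3.142, -0.0, -0.081]
contact_force: [-2.0, 0.1, 1.8]
opening: -0.004
```

```bash
python3 -m inch '[{"dp":[0,0,0.8],"angular":[0,0,0],"fingers":255},{"dp":[0,0,1.6],"angular":[0,0,0],"fingers":255},{"dp":[0,0,2.4],"angular":[0,0,0],"fingers":255}]'|grep -E "eef|force"
for i in 1; do python3 -m inch '[{"dp":[0,0,0.3],"angular":[0,0,0],"fingers":255},{"dp":[0,0,0.6],"angular":[0,0,0],"fingers":255}]'|grep -E "eef|force"; done
python3 -m inch '[{"dp":[0,0,0.3],"angular":[0,0,0],"fingers":255},{"dp":[0,0,0.6],"angular":[0,0,0],"fingers":255}]'|grep -E "eef|force"
python3 -m inch '[{"dp":[0,0,0.3],"angular":[0,0,0],"fingers":255},{"dp":[0,0,0.6],"angular":[0,0,0],"fingers":255}]'|grep -E "eef|force"
```

```text
eef_pos: [456.5, 296.6, 90.6]
contact_force: [0.4, 0.1, 1.5]
eef_pos: [456.5, 296.6, 90.0]
contact_force: [-0.4, -1.1, 1.6]
eef_pos: [456.5, 296.6, 89.5]
contact_force: [-1.3, 1.0, 1.6]
eef_pos: [456.5, 296.6, 88.9]
contact_force: [-0.4, -0.6, 2.1]
```

Run:
```python
from rig import monitor,vision
import numpy as np
F=[]
for i in range(3):
    F.append(monitor.sense()["contact_force"]); vision.grab_frame("scene")
print(np.round(F,2))
```

```text
[[-0.4  -0.62  2.11]
 [ 0.39  0.34  1.56]
 [-1.03  0.18  1.49]]
```

```bash
python3 -m inch '[{"dp":[0,0,0.3],"angular":[0,0,0],"fingers":255},{"dp":[0,0,0.6],"angular":[0,0,0],"fingers":255}]'|grep -E "eef|force"
python3 -m inch '[{"dp":[0,0,0.3],"angular":[0,0,0],"fingers":255},{"dp":[0,0,0.6],"angular":[0,0,0],"fingers":255}]'|grep -E "eef|force"
python3 -m inch '[{"dp":[0,0,0.3],"angular":[0,0,0],"fingers":255},{"dp":[0,0,0.6],"angular":[0,0,0],"fingers":255}]'|grep -E "eef|force"
```

```text
eef_pos: [456.5, 296.6, 88.3]
contact_force: [0.1, -1.1, 1.7]
eef_pos: [456.5, 296.6, 87.7]
contact_force: [0.5, 0.4, 2.0]
eef_pos: [456.5, 296.6, 87.1]
contact_force: [0.6, -0.1, 2.4]
```

```bash
python3 -m inch '[{"dp":[0,0,0.3],"angular":[0,0,0],"fingers":255},{"dp":[0,0,0.6],"angular":[0,0,0],"fingers":255}]'|grep -E "eef|force"
python3 -m inch '[{"dp":[0,0,0.3],"angular":[0,0,0],"fingers":255},{"dp":[0,0,0.6],"angular":[0,0,0],"fingers":255}]'|grep -E "eef|force"
python3 -m inch '[{"dp":[0,0,0.3],"angular":[0,0,0],"fingers":255},{"dp":[0,0,0.6],"angular":[0,0,0],"fingers":255}]'|grep -E "eef|force"
```

```text
eef_pos: [456.5, 296.6, 86.5]
contact_force: [0.0, 0.6, 1.9]
eef_pos: [456.5, 296.6, 85.9]
contact_force: [-0.4, 0.5, 1.5]
eef_pos: [456.5, 296.6, 85.3]
contact_force: [1.1, 1.1, 1.5]
```

```bash
python3 -m inch '[{"dp":[0,0,0.3],"angular":[0,0,0],"fingers":255},{"dp":[0,0,0.6],"angular":[0,0,0],"fingers":255}]'|grep -E "eef|force"
python3 -m inch '[{"dp":[0,0,0.3],"angular":[0,0,0],"fingers":255},{"dp":[0,0,0.6],"angular":[0,0,0],"fingers":255}]'|grep -E "eef|force"
python3 -m inch '[{"dp":[0,0,0.3],"angular":[0,0,0],"fingers":255},{"dp":[0,0,0.6],"angular":[0,0,0],"fingers":255}]'|grep -E "eef|force"
```

```text
eef_pos: [456.5, 296.6, 84.7]
contact_force: [-0.7, 0.4, 1.5]
eef_pos: [456.5, 296.6, 84.1]
contact_force: [-0.1, 0.6, 2.0]
eef_pos: [456.5, 296.6, 83.5]
contact_force: [0.1, 0.5, 1.8]
```

```bash
python3 -m inch '[{"dp":[0,0,0.3],"angular":[0,0,0],"fingers":255},{"dp":[0,0,0.6],"angular":[0,0,0],"fingers":255}]'|grep -E "eef|force"
python3 -m inch '[{"dp":[0,0,0.3],"angular":[0,0,0],"fingers":255},{"dp":[0,0,0.6],"angular":[0,0,0],"fingers":255}]'|grep -E "eef|force"
python3 -m inch '[{"dp":[0,0,0.3],"angular":[0,0,0],"fingers":255},{"dp":[0,0,0.6],"angular":[0,0,0],"fingers":255}]'|grep -E "eef|force"
```

```text
eef_pos: [456.5, 296.6, 82.9]
contact_force: [0.5, 0.8, 2.5]
eef_pos: [456.5, 296.6, 82.3]
contact_force: [0.4, -0.1, 3.2]
eef_pos: [456.5, 296.6, 81.7]
contact_force: [0.4, -0.5, 1.6]
```

```bash
cat > f.py <<'E'
from rig import monitor,vision
import numpy as np
F=[]
for i in range(4):
    s=monitor.sense();F.append(s["contact_force"]);vision.grab_frame("scene")
F=np.array(F);print("t",round(s["clock"],2),"z",np.round(s["eef_pos"][2],2),"Fz",F[:,2].round(2),"mean",F.mean(0).round(2))
E
python3 f.py
python3 -m inch '[{"dp":[0,0,0.3],"angular":[0,0,0],"fingers":255},{"dp":[0,0,0.5],"angular":[0,0,0],"fingers":255}]'|grep -E "eef|force"
python3 f.py
```

```text
t 21.33 z 81.63 Fz [1.63 2.03 1.25 1.27] mean [0.39 0.04 1.55]
eef_pos: [456.5, 296.6, 81.2]
contact_force: [-0.1, 0.4, 3.2]
t 21.7 z 81.2 Fz [3.22 2.99 2.43 2.14] mean [0.47 0.21 2.7 ]
```

```bash
python3 -m inch '[{"dp":[0,0,0.2],"angular":[0,0,0],"fingers":255},{"dp":[0,0,0.4],"angular":[0,0,0],"fingers":255}]'|grep -E "eef|force"
python3 f.py
```

```text
eef_pos: [456.5, 296.6, 80.8]
contact_force: [0.1, 0.3, 2.4]
t 22.07 z 80.79 Fz [2.4  3.29 3.49 2.36] mean [-0.04  0.52  2.88]
```

```bash
python3 -m inch '[{"dp":[0,0,0.2],"angular":[0,0,0],"fingers":255},{"dp":[0,0,0.4],"angular":[0,0,0],"fingers":255}]'|grep -E "eef|force"
python3 f.py
```

```text
eef_pos: [456.5, 296.6, 80.4]
contact_force: [0.6, -0.5, 3.4]
t 22.43 z 80.38 Fz [3.42 3.27 3.02 3.07] mean [-0.3   0.13  3.19]
```

```bash
python3 - <<'E'
from h import *
for n,us,vs in(("scene",range(241,248),range(234,236)),("top",range(245,249),range(252,255))):
    P=cloud(n,np.load(f"pics/{n}0.npy"));print(n,np.array([P[v,u,2] for u in us for v in vs]).round(0), np.median([P[v,u,2] for u in us for v in vs]))
E
python3 -m inch '[{"dp":[0,0,0.15],"angular":[0,0,0],"fingers":255},{"dp":[0,0,0.3],"angular":[0,0,0],"fingers":255}]'|grep -E "eef|force"
python3 f.py
```

```text
scene [31. 23. 33. 24. 31. 29. 27. 29. 26. 26. 21. 27. 32. 29.] 28.097404822619524
top [ 34.  37. 809.  29.  29.  30.  37.  32.  28.  19.  34.  22.] 30.784587823705806
eef_pos: [456.5, 296.6, 80.1]
contact_force: [0.1, 0.6, 3.7]
t 22.8 z 80.07 Fz [3.71 2.91 4.13 4.34] mean [0.44 0.63 3.77]
```

The push force rose steadily from about 1.7 N to 3.8 N over 1.4 mm, which matches the foot spring. The depth camera also puts the casting near z ≈ 28 to 30. The probe is touching, so I'll retract straight up and go to the lever.

```bash
python3 -m inch '[{"dp":[0,0,-2],"angular":[0,0,0],"fingers":255},{"dp":[0,0,-8],"angular":[0,0,0],"fingers":255},{"dp":[0,0,-20],"angular":[0,0,0],"fingers":255},{"dp":[0,0,-32],"angular":[0,0,0],"fingers":255},{"dp":[0,-15,-34],"angular":[0,0,0],"fingers":255},{"dp":[0,-35,-34],"angular":[0,0,0],"fingers":255},{"dp":[0,-55,-34],"angular":[0,0,0],"fingers":255},{"dp":[0,-64,-34],"angular":[0,0,0],"fingers":255},{"dp":[0,-66,-30],"angular":[0,0,0],"fingers":255},{"dp":[0,-66,-24],"angular":[0,0,0],"fingers":255},{"dp":[0,-66,-20],"angular":[0,0,0],"fingers":255},{"dp":[0,-66,-20],"angular":[0,0,0],"fingers":255}]'
python3 - <<'E'
from rig import vision,monitor
import cv2
for n in("scene","top"):
    p,d=vision.grab_frame(n); cv2.imwrite(f"pics/{n}12.png",p)
E
python3 go.py 460.8 362 46 -0.08
python3 zoom.py pics/scene12.png pics/zl.png 215 185 290 250 10
```

```text
clock: 23.85
eef_pos: [460.8, 360.9, 98.5]
tcp_rot: [3.139, 0.002, -0.081]
contact_force: [-0.5, 0.5, -0.0]
opening: 0.0
t 23.95 pos [461.5  361.42  99.55] rot [ 3.1406e+00  9.0000e-04 -8.1700e-02] F [-0.78  0.24  0.78] M [-0.09 -0.04 -0.02] open 0.003
dp [-0.7  -0.58 53.55] ang [ 0.001   0.0009 -0.0017]
```

View pics/zl.png

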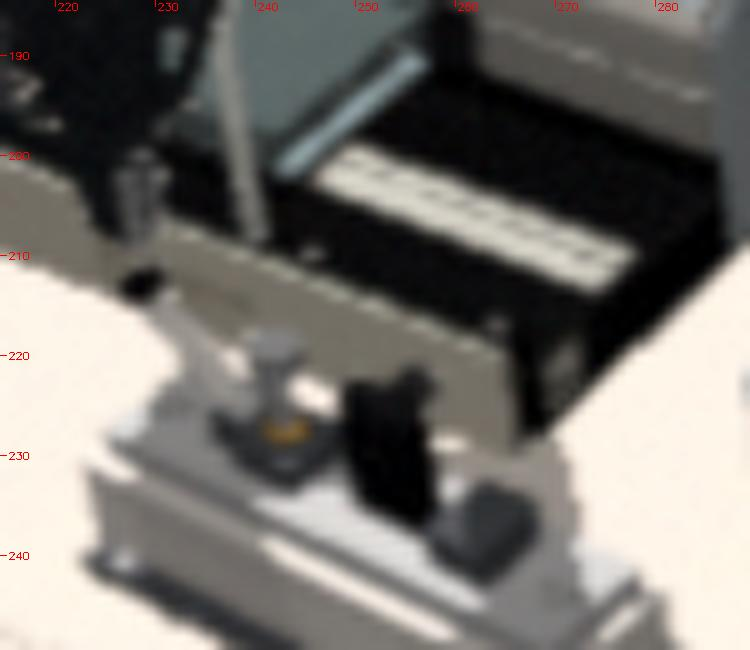

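The cap stays lowered at (242,219), and the fingertip sits just above the roller at (228,212). Pressing the lever now.

```bash
python3 -m inch '[{"dp":[0,0,3],"angular":[0,0,0],"fingers":255},{"dp":[0,0,6],"angular":[0,0,0],"fingers":255},{"dp":[0,0,9],"angular":[0,0,0],"fingers":255},{"dp":[0,0,12],"angular":[0,0,0],"fingers":255},{"dp":[0,0,15],"angular":[0,0,0],"fingers":255},{"dp":[0,0,18],"angular":[0,0,0],"fingers":255}]'|grep -E "eef|force"
python3 -m inch '[{"dp":[0,0,2.5],"angular":[0,0,0],"fingers":255},{"dp":[0,0,5],"angular":[0,0,0],"fingers":255},{"dp":[0,0,7.5],"angular":[0,0,0],"fingers":255},{"dp":[0,0,10],"angular":[0,0,0],"fingers":255}]'|grep -E "eef|force"
python3 -m inch '[{"dp":[0,0,2.5],"angular":[0,0,0],"fingers":255},{"dp":[0,0,5],"angular":[0,0,0],"fingers":255},{"dp":[0,0,7.5],"angular":[0,0,0],"fingers":255},{"dp":[0,0,10],"angular":[0,0,0],"fingers":255}]'|grep -E "eef|force"
```

```text
eef_pos: [462.6, 364.1, 82.8]
contact_force: [-4.7, 9.3, 13.5]
eef_pos: [463.6, 365.1, 73.6]
contact_force: [0.4, 5.6, 7.1]
eef_pos: [462.5, 363.2, 62.4]
contact_force: [1.4, 1.9, 2.8]
```

```bash
python3 -m inch '[{"dp":[0,0,2.5],"angular":[0,0,0],"fingers":255},{"dp":[0,0,5],"angular":[0,0,0],"fingers":255},{"dp":[0,0,7.5],"angular":[0,0,0],"fingers":255},{"dp":[0,0,10],"angular":[0,0,0],"fingers":255},{"dp":[0,0,12],"angular":[0,0,0],"fingers":255}]'|grep -E "eef|force"
python3 -m inch '[{"dp":[0,0,0.7],"angular":[0,0,0],"fingers":255},{"dp":[0,0,1.4],"angular":[0,0,0],"fingers":255}]'|grep -E "eef|force"
python3 -m inch '[{"dp":[0,0,0.7],"angular":[0,0,0],"fingers":255},{"dp":[0,0,1.4],"angular":[0,0,0],"fingers":255}]'|grep -E "eef|force"
```

```text
eef_pos: [461.4, 361.9, 49.5]
contact_force: [-0.4, 0.3, 2.5]
eef_pos: [461.5, 362.0, 48.4]
contact_force: [-0.5, -0.4, 2.5]
eef_pos: [461.6, 362.2, 47.2]
contact_force: [-2.2, -0.1, 0.5]
```

```bash
python3 -m inch '[{"dp":[0,0,0.5],"angular":[0,0,0],"fingers":255},{"dp":[0,0,1],"angular":[0,0,0],"fingers":255}]'|grep -E "eef|force"
python3 -m inch '[{"dp":[0,0,0.5],"angular":[0,0,0],"fingers":255},{"dp":[0,0,0.8],"angular":[0,0,0],"fingers":255}]'|grep -E "eef|force"
```

```text
eef_pos: [461.7, 362.3, 46.2]
contact_force: [-1.0, -0.3, 2.6]
eef_pos: [461.8, 362.4, 45.4]
contact_force: [-2.2, -0.2, 2.6]
```

```bash
python3 -m inch '[{"dp":[0,0,0.3],"angular":[0,0,0],"fingers":255},{"dp":[0,0,0.6],"angular":[0,0,0],"fingers":255}]'|grep -E "eef|force"
python3 - <<'E'
from rig import vision,monitor
import cv2
for n in("scene",):
    p,d=vision.grab_frame(n); cv2.imwrite(f"pics/{n}13.png",p)
E
python3 zoom.py pics/scene13.png pics/zl.png 205 185 280 250 10
```

```text
eef_pos: [461.8, 362.4, 44.9]
contact_force: [-1.1, 0.1, 2.3]
```

View pics/zl.png

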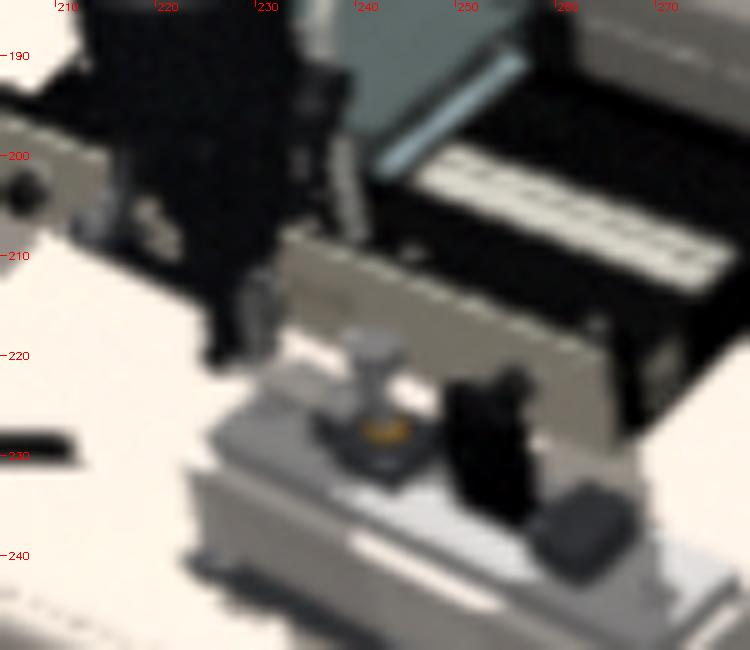

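```bash
python3 -m inch '[{"dp":[0,0,0.5],"angular":[0,0,0],"fingers":255},{"dp":[0,0,1],"angular":[0,0,0],"fingers":255}]'|grep -E "eef|force"
python3 -m inch '[{"dp":[0,0,0.5],"angular":[0,0,0],"fingers":255},{"dp":[0,0,0.8],"angular":[0,0,0],"fingers":255}]'|grep -E "eef|force"
```

```text
eef_pos: [461.9, 362.4, 43.9]
contact_force: [-0.9, 0.7, 3.9]
eef_pos: [462.0, 362.5, 43.5]
contact_force: [-2.3, -1.6, 9.5]
```

```bash
python3 -m inch '[{"dp":[0,0,0.3],"angular":[0,0,0],"fingers":255},{"dp":[0,0,0.6],"angular":[0,0,0],"fingers":255}]'|grep -E "eef|force"
```

```text
eef_pos: [462.1, 362.6, 43.2]
contact_force: [-3.0, -1.9, 12.1]
```

```bash
python3 -m inch '[{"dp":[0,0,0.3],"angular":[0,0,0],"fingers":255},{"dp":[0,0,0.5],"angular":[0,0,0],"fingers":255},{"dp":[0,0,0.5],"angular":[0,0,0],"fingers":255}]'|grep -E "eef|force"
```

```text
eef_pos: [462.2, 362.6, 43.1]
contact_force: [-4.1, -2.2, 13.9]
```

```bash
python3 -m inch '[{"dp":[0,0,0.3],"angular":[0,0,0],"fingers":255},{"dp":[0,0,0.3],"angular":[0,0,0],"fingers":255}]'|grep -E "eef|force"
python3 -m inch '[{"dp":[0,0,-2],"angular":[0,0,0],"fingers":255},{"dp":[0,0,-8],"angular":[0,0,0],"fingers":255},{"dp":[0,0,-25],"angular":[0,0,0],"fingers":255},{"dp":[0,0,-50],"angular":[0,0,0],"fingers":255},{"dp":[0,0,-80],"angular":[0,0,0],"fingers":255},{"dp":[0,0,-110],"angular":[0,0,0],"fingers":255},{"dp":[0,-20,-130],"angular":[0,0,0],"fingers":255},{"dp":[0,-50,-140],"angular":[0,0,0],"fingers":255},{"dp":[0,-80,-145],"angular":[0,0,0],"fingers":255},{"dp":[0,-90,-145],"angular":[0,0,0],"fingers":255},{"dp":[0,-90,-145],"angular":[0,0,0],"fingers":255}]'
python3 - <<'E'
from rig import vision,monitor
import cv2
for n in("scene","top"):
    p,d=vision.grab_frame(n); cv2.imwrite(f"pics/{n}14.png",p)
E
python3 zoom.py pics/scene14.png pics/zl.png 210 200 285 265 10;python3 zoom.py pics/top14.png pics/zm.png 220 225 300 275 10
```

```text
eef_pos: [462.2, 362.6, 42.9]
contact_force: [-4.4, -2.6, 15.6]
clock: 28.25
eef_pos: [469.3, 454.4, 186.9]
tcp_rot: [-3.14, -0.001, -0.079]
contact_force: [-0.4, -0.7, -0.4]
opening: 0.001
```

View pics/zl.png

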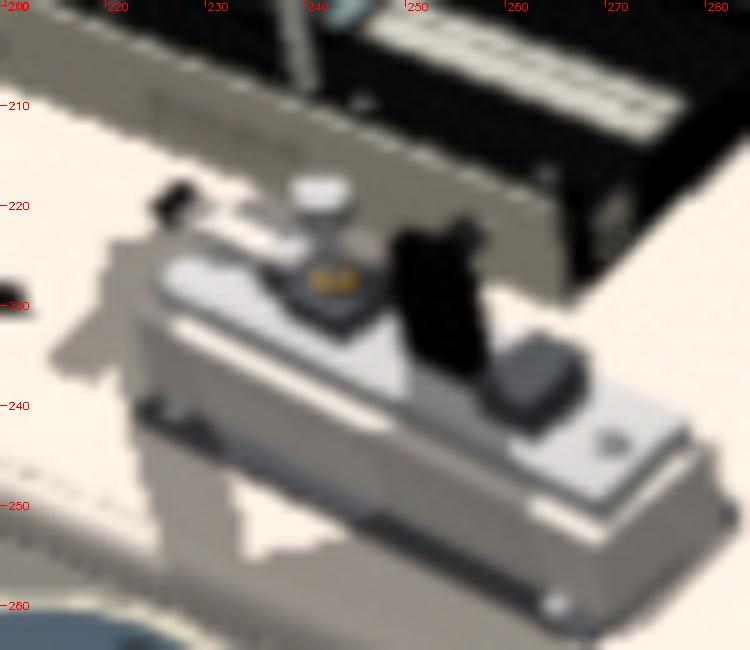

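View pics/zm.png

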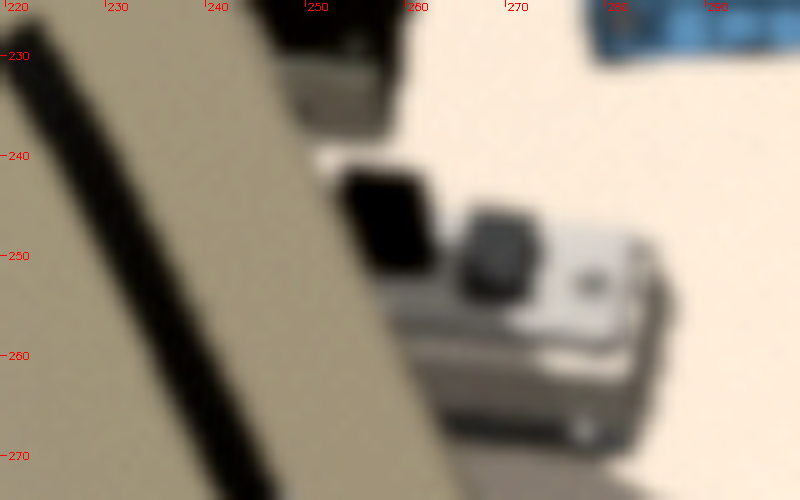

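View pics/scene14.png

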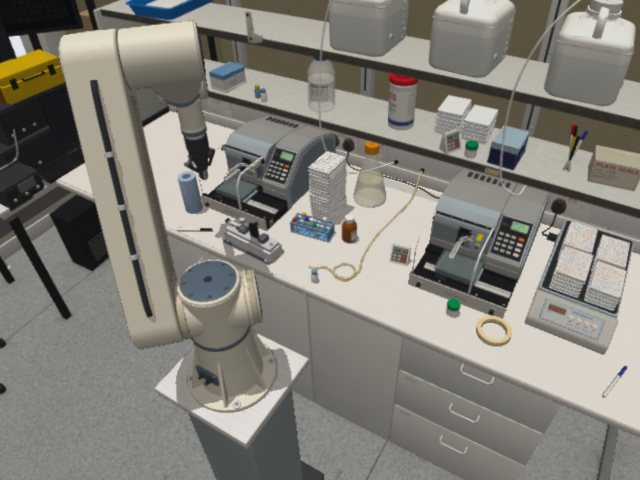

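Run:
```python
from h import *
w=-0.083;ex=np.array([np.cos(w),np.sin(w),0]);ey=np.array([-np.sin(w),np.cos(w),0]);c=np.array([452.4,261.6,45])
for a in(0,.5,.7,.8,.9):
    th=np.radians(52)-a
    X=c+ey*(57+55*np.cos(th))+[0,0,26+55*np.sin(th)];print(a,proj("scene",X).round(1))
for l in(0,20,23,25,27): print("cap",l,proj("scene",c+35*ey+[0,0,85-l]).round(1))
im=cv2.imread("pics/scene14.png");g=cv2.cvtColor(im,cv2.COLOR_BGR2GRAY)
m=(g[214:226,220:232]<60).astype(np.uint8);k,l,s,cc=cv2.connectedComponentsWithStats(m);print([(s[i,4],cc[i]+[220,214]) for i in range(1,k)])
```

```text
0 [[229.6 212.7]]
0.5 [[227.  215.8]]
0.7 [[226.8 217.8]]
0.8 [[226.9 218.9]]
0.9 [[227.  220.1]]
cap 0 [[240.7 214.8]]
cap 20 [[241.5 219.3]]
cap 23 [[241.6 220. ]]
cap 25 [[241.7 220.4]]
cap 27 [[241.8 220.8]]
[(np.int32(4), array([227. , 219.5]))]
```

The roller is at (227.2,219.8). The prediction for fully down is (227.0,220.1). The finger probably bore on the bar, so I'll press once more directly over the roller to be sure.

```bash
python3 -m inch '[{"dp":[0,30,0],"angular":[0,0,0],"fingers":255},{"dp":[0,60,10],"angular":[0,0,0],"fingers":255},{"dp":[0,79,40],"angular":[0,0,0],"fingers":255},{"dp":[0,79,70],"angular":[0,0,0],"fingers":255},{"dp":[0,79,100],"angular":[0,0,0],"fingers":255},{"dp":[0,79,120],"angular":[0,0,0],"fingers":255},{"dp":[0,79,131],"angular":[0,0,0],"fingers":255},{"dp":[0,79,134],"angular":[0,0,0],"fingers":255},{"dp":[0,79,134],"angular":[0,0,0],"fingers":255},{"dp":[0,79,134],"angular":[0,0,0],"fingers":255}]'; python3 go.py 461.8 373 46 -0.08
python3 -m inch '[{"dp":[0,0,1],"angular":[0,0,0],"fingers":255},{"dp":[0,0,2],"angular":[0,0,0],"fingers":255},{"dp":[0,0,3],"angular":[0,0,0],"fingers":255},{"dp":[0,0,4],"angular":[0,0,0],"fingers":255}]'|grep -E "eef|force"
python3 -m inch '[{"dp":[0,0,0.5],"angular":[0,0,0],"fingers":255},{"dp":[0,0,1],"angular":[0,0,0],"fingers":255},{"dp":[0,0,1],"angular":[0,0,0],"fingers":255}]'|grep -E "eef|force"
```

```text
clock: 29.18
eef_pos: [463.3, 373.5, 53.7]
tcp_rot: [-3.141, -0.001, -0.081]
contact_force: [-0.1, 0.3, 0.7]
opening: -0.003
t 29.18 pos [463.3  373.53  53.66] rot [-3.1409e+00 -9.0000e-04 -8.1100e-02] F [-0.08  0.25  0.65] M [-0.04 -0.01  0.04] open -0.003
dp [-1.46  0.65  7.66] ang [-0.0007 -0.0009 -0.0011]
eef_pos: [463.0, 373.6, 49.2]
contact_force: [-0.3, -0.2, 0.3]
eef_pos: [462.6, 373.3, 47.6]
contact_force: [-0.7, -0.5, 0.9]
```

```bash
python3 -m inch '[{"dp":[0,0,0.5],"angular":[0,0,0],"fingers":255},{"dp":[0,0,0.8],"angular":[0,0,0],"fingers":255}]'|grep -E "eef|force"
python3 -m inch '[{"dp":[0,0,0.3],"angular":[0,0,0],"fingers":255},{"dp":[0,0,0.6],"angular":[0,0,0],"fingers":255}]'|grep -E "eef|force"
python3 -m inch '[{"dp":[0,0,0.3],"angular":[0,0,0],"fingers":255},{"dp":[0,0,0.4],"angular":[0,0,0],"fingers":255}]'|grep -E "eef|force"
```

```text
eef_pos: [462.7, 373.4, 46.8]
contact_force: [0.4, -0.6, -0.9]
eef_pos: [462.7, 373.3, 46.2]
contact_force: [-0.6, 0.3, 0.4]
eef_pos: [462.7, 373.3, 45.8]
contact_force: [-0.8, 0.1, -0.7]
```

```bash
python3 -m inch '[{"dp":[0,0,0.3],"angular":[0,0,0],"fingers":255},{"dp":[0,0,0.5],"angular":[0,0,0],"fingers":255}]'|grep -E "eef|force"
python3 -m inch '[{"dp":[0,0,0.3],"angular":[0,0,0],"fingers":255},{"dp":[0,0,0.5],"angular":[0,0,0],"fingers":255}]'|grep -E "eef|force"
```

```text
eef_pos: [462.8, 373.4, 45.6]
contact_force: [-0.8, -0.7, 5.0]
eef_pos: [462.8, 373.4, 45.3]
contact_force: [-0.9, -1.6, 7.3]
```

```bash
python3 -m inch '[{"dp":[0,0,0.3],"angular":[0,0,0],"fingers":255},{"dp":[0,0,0.5],"angular":[0,0,0],"fingers":255}]'|grep -E "eef|force"
```

```text
eef_pos: [462.9, 373.4, 45.1]
contact_force: [-1.9, -2.1, 10.6]
```

Contact came at a reported z of 45.7, which is a roller top of 78 mm, exactly the fully-down height. The force rose stiffly with no give, so the lever is home. Retracting.

```bash
python3 -m inch '[{"dp":[0,0,-2],"angular":[0,0,0],"fingers":255},{"dp":[0,0,-8],"angular":[0,0,0],"fingers":255},{"dp":[0,0,-25],"angular":[0,0,0],"fingers":255},{"dp":[0,0,-50],"angular":[0,0,0],"fingers":255},{"dp":[0,0,-80],"angular":[0,0,0],"fingers":255},{"dp":[0,0,-110],"angular":[0,0,0],"fingers":255},{"dp":[0,-20,-130],"angular":[0,0,0],"fingers":255},{"dp":[0,-50,-140],"angular":[0,0,0],"fingers":255},{"dp":[0,-80,-145],"angular":[0,0,0],"fingers":255},{"dp":[0,-80,-145],"angular":[0,0,0],"fingers":255},{"dp":[0,-80,-145],"angular":[0,0,0],"fingers":255}]'
python3 - <<'E'
from rig import vision,monitor
import cv2
for n in("scene",):
    p,d=vision.grab_frame(n); cv2.imwrite(f"pics/{n}15.png",p)
E
python3 zoom.py pics/scene15.png pics/zl.png 210 200 285 265 10
```

```text
clock: 31.68
eef_pos: [469.1, 454.3, 189.7]
tcp_rot: [-3.141, -0.001, -0.079]
contact_force: [0.4, -1.5, -0.6]
opening: 0.003
```

View pics/zl.png

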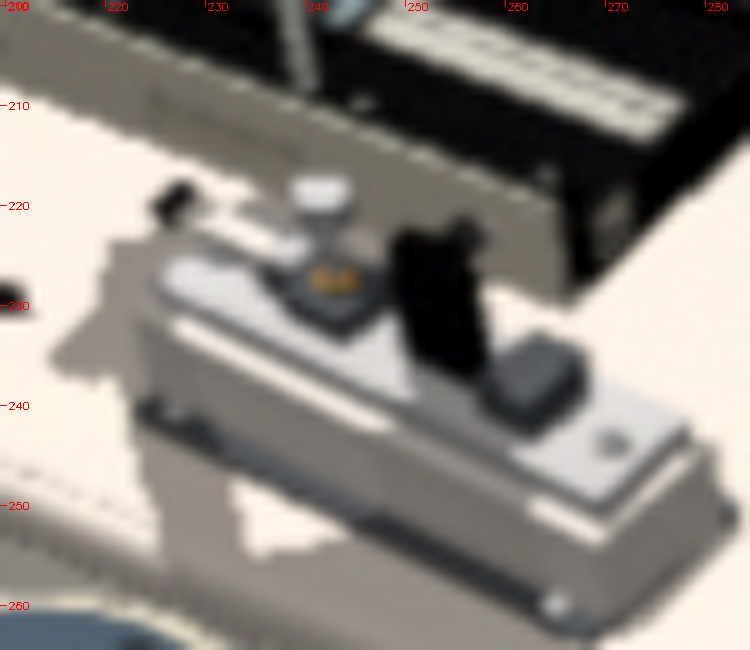

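The picture is unchanged: gauge flat on the mould, lever level with its roller at (227,220), cap lowered at (241,220), robot clear. Handing in.

```bash
python3 -c "
from rig import sign_off
print(sign_off())"
```

```text
the job is handed in; nothing more can be done
None
```

The gauge is seated on the mould with the probe touching the casting and the lock lever down. I handed the job in at about 32 s, with the robot clear of everything.

- **Gauge seating:** I gripped the handle, lifted the gauge, and lowered it over both pins with no side force. The plate met the mould exactly 45 mm above its bench height. The last pictures show it flat and square on the mould.
- **Probe:** I pushed the cap down with shut fingers. The force stayed near 1.8 N, then rose steadily to about 3.8 N over the last 1.4 mm, which fits the sprung foot being partly compressed. I stopped before it went solid. By my estimate the casting lies about 17 mm below the mould's face; the depth camera agrees at 14–17 mm, noisily.
- **Lock:** I pressed the lever with up to 16 N, then pressed again directly on the roller. Contact came at the height expected for fully down and did not give.

**What disagreed:**
- **Tool height:** the fingertips were about 32 mm higher than the reported tool position. My first grasp therefore closed on air above the handle. Measuring this by touch put one brief push of about 44 N through the fingertips onto the handle top, more than I intended. The gauge did not visibly move.
- **Other checks:** the two cameras differed by up to 4 mm, so I used one camera for the final alignment. I checked the other objects by eye in one late overview picture; they looked undisturbed, but I did not measure them.

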